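Nip up the clamp nut of the collimator plate

TASK

The adjustable wrench lies flat on the collimator's mounting plate with its jaws too wide around the clamp nut. Roll the wrench's worm, without pressing hard, until the jaws just fit the nut, then swing the handle clockwise as seen from above until the nut comes up tight against its stop, feeling for it rather than forcing it (forcing it drives the jaws open again). Leave the wrench lying flat and snug on the nut, and do not disturb the small things on the plate.

Things in the scene. Friction and masses are not known exactly. Their poses are not given: they have to be found in the camera images.
- plate: fixed grey-painted mounting plate, 12 mm thick, on the bench. Origin: on the nut's axis, at the underside. Spans -150 to +70 mm along its x, -240 to +160 mm along its y. Fixed on it at y = +115 mm is a collimator tube on a post, along the plate's x, up to 163 mm above the bench
- nut_top (a point): centre of the top face of the steel hexagon clamp nut: 24 mm across flats, 27.7 mm across corners, 14 mm high, standing on the plate. It only turns about its vertical axis, stiffly (about 0.2 N m)
- nut (a joint): angle of the nut in rad, growing clockwise as seen from above (tightening). At 0 two of its flats face the plate's +x and -x; it starts within 0.05 of 0 and comes up against a firm stop (tight) at 0.62
- wrench: loose steel adjustable wrench, 0.35 kg, flat on the plate round the nut, handle along the plate's -y. Origin: underside, at the axis of a snug 24 mm nut. Own x: from handle to jaw mouth; z up. Head 14 mm thick, x = -54 to +15 mm; fixed jaw face at y = -12, movable jaw on the +y side, throat face at x = -15.5. Handle 22 mm wide (y = -11 to +11), 12 mm thick, x = -54 to -196 mm
- worm_top (a point): above the worm: knurled roller 16 mm across, 14 mm long, axis along the wrench's y. Bent pin: it runs out of true, its top rising and falling 1 mm about this point (4.5 mm proud of the head; wrench x = -35, y = +13, z = 18.5 mm) once a turn. A fingertip pressing 7 to 12 N and rubbed along wrench +x closes the jaws 1 mm per 11.5 mm; -x opens. It rolls at about 4 N of rub; over 28 N is too hard
- handle_end (a point): on the top face of the handle near its end: wrench x = -185 mm, 12 mm above its underside
- eyepiece: loose black eyepiece standing on the plate, 30 mm diameter, 45 mm high, origin under its centre; to be left alone
- prism: loose glass prism on a 34 mm square foot, 36 mm high, origin under its centre; to be left alone
- lockring: loose stepped brass locking ring, 28 mm diameter, 16 mm high, origin under its centre; to be left alone
- worm (a joint): turn of the worm in rad, growing as the jaws close: opening in mm = 30 - 0.7 x value, so about 8.6 is snug on the nut, if square on it (starts between -1.0 and 1.5; range -3 to 10). It stays where it is left, and pushing the jaw itself does not move it, but leaning on the handle with more than about 0.6 N m once the nut is tight slowly forces the jaws open
Things that resemble listed ones, but are neither listed nor needed, are in the scene too. Of the things that look like the wrench, the middle-sized one is meant.

How it is judged:
By the outcome, as a careful person would: the job done as asked, in the order asked, and still so for the second after the job is handed in, with the robot touching nothing.
It also fails if it takes over 72 s, if anything falls off the work surface, if the arm or the gripper's body presses on something with over 40 N, if the wrist force passes 120 N, or if a joint passes its speed limit or range.

ROBOT

A 6-joint arm with a two-finger parallel gripper is mounted at the origin on the work surface. World frame = base frame: x ahead of the robot, y to its left, z up, the work surface at z = 0. Lengths are in m, angles in rad, forces in N, time in s.
With the tool pointing down it reaches from about 0.25 to 0.725 m from the base axis. Payload 9.7 kg.
Tool frame: the origin (TCP) lies at the very end of the fingers, on their centre line; the grasp point (between the pads) lies 19 mm behind it; z points along the fingers, y is the direction in which the jaws open and shut (so a half turn about z gives the same grasp; the last joint's range is limited). The gripper opens to 85 mm and grips with 20 to 120 N. Pads are 22 mm wide; open, the fingers measure 114 mm over their backs; the gripper's body (76 mm by 85 mm) begins 54 mm behind the grasp point. The pads swing forward as they close: fully open they stand 13 mm farther back than shut.
Start: joints at [1.186, 0.087, 0.176, 1.66, 0, 1.571], TCP at [0.206, 0.51, 0.231] pointing down, gripper open.
Joint ranges: [-3.13, 3.13], [-0.85, 1.81], [-1.15, 1.24], [-2.2, 2.28], [-1.44, 1.52], [-3.14, 3.14]. Speed limits (rad/s): [2.22, 2.22, 2.57, 3.14, 3.14, 3.14].

INTERFACE

Orientations are given as a unit quaternion [x, y, z, w].
In Python, from plant import robot, snapshot gives the robot as it stands. The module is installed in compiled form; this text tells all that it offers.
- The arm moves only by the tool step_arm, never from a script. Its argument "commands" is a list of rows, each an object of numbers: "x", "y", "z": the shift along the tool's x, y, z scaled (see below); "twist": the turn about the tool's z scaled (see below). In form: [{"x": .., "y": .., "z": .., "twist": ..}, ...]. A call has 1 to 10 rows; each row is the pose to reach, as a shift and turn from the pose measured when the call began, along the tool's axes at that moment, turning the shorter way round; what a row does not reach only later rows make up. The controller multiplies each number of a shift by 500 mm and each number of a turn by 180 degrees. A row lasts 1/8 s, in which the tool goes at most 62.5 mm and 10.7 degrees, less where a joint would pass 70% of its speed; a pose out of reach is approached as far as the arm can. A call with a number of a shift or a turn outside -1 to 1 is refused whole. A call with a gripper value outside its range is refused whole. "gripper" is the gripper command: -1 is shut, 1 is fully open, values between are in proportion, set as the call begins (left out, the last holds). The fingers move at their own pace and stop on an object; "grip_force" is the grip in N (left out, the last holds). Time passes only in rows, so rows that repeat a pose let the fingers close. It gives the time, the measured TCP pose, the force and the opening at its end, in the units of the state.
- robot.sense(): the state, without advancing time (a new reading comes with each control period).
- snapshot(name): name is "scene" or "top"; returns a dict with "img" (420x560x3 uint8, red, green, blue), "z_map" (420x560 float32, m along the optical axis (not along the pixel's ray), 0 where there is no reading), "K" (3x3 intrinsics, pixels), "camera_from_world" (4x4, takes a point from world to camera coordinates). Camera axes: x right, y up, looking along -z (the intrinsics and any distortion apply to the point x, -y, -z); pixel columns grow to the right and rows downward; lengths in m; the calibration is good to about 2 mm. A picture is of the moment at which its call begins.
- robot.sign_off(): hands the job in, once; it reports no verdict.
The state is a dict: "clock": time; "q": joint angles; "qd": joint speeds; "joint_torque": joint torques, N m; "tcp_pos": TCP position; "tcp_rot": TCP orientation; "ft_force": force on the tool from outside, world axes, zero at the start; "ft_torque": the same for the moment, N m; "opening": finger opening in m.
Only numpy, scipy, OpenCV 4.12 (cv2) and the standard library are available. Lean on these libraries where they do the work, as an engineer would, in place of code of your own. Each camera call takes 0.05 s, during which the arm holds its last target.

## Working session

There is one attempt and no reset: what is moved stays moved. The work goes in short steps, Python scripts to look and compute and a tool call to move; the robot and the scene stay as the last step left them, time stands still between calls to the robot, and variables do not carry over. Pictures are saved under pics/ and viewed, and the job is handed in when it is done.

Besides the shell and the picture viewer there is one more tool, called after "Call:" by a JSON object that holds its "op" and its "data", one argument or row to a line. step_arm: Moves the arm, as the interface text tells. Its arguments: {"type":"object","properties":{"commands":{"type":"array"},"gripper":{"type":"number"},"grip_force":{"type":"number"}},"required":["commands"]}

```bash
mkdir -p pics; cat > h.py <<'E'
import numpy as np, cv2
from plant import robot, snapshot
def snap(n,tag):
    s=snapshot(n); np.savez(f'{tag}_{n}.npz',**s); cv2.imwrite(f'pics/{tag}_{n}.png',cv2.cvtColor(s['img'],cv2.COLOR_RGB2BGR)); return s
def ray(s,u,v,z):
    K=s['K'];T=s['camera_from_world'];R=T[:3,:3];t=T[:3,3]
    d=np.linalg.inv(K)@np.array([u,v,1.]); d=np.array([d[0],-d[1],-d[2]])
    c=-R.T@t; w=R.T@d; return c+w*(z-c[2])/w[2]
def pix(s,p):
    T=s['camera_from_world'];c=T[:3,:3]@np.array(p)+T[:3,3]; q=s['K']@np.array([c[0],-c[1],-c[2]]); return q[:2]/q[2]
def world(s):
    K=s['K'];T=s['camera_from_world'];h,w=s['z_map'].shape
    u,v=np.meshgrid(np.arange(w),np.arange(h)); z=s['z_map']
    c=np.stack([(u-K[0,2])/K[0,0]*z,-(v-K[1,2])/K[1,1]*z,-z],-1)
    return (c-T[:3,3])@T[:3,:3]
E
python3 - <<'E'
from h import *
for n in('scene','top'):
    s=snap(n,'a'); print(n,s['K'],s['camera_from_world'])
r=robot.sense(); print(r)
E
```

```text
scene [[393.35794844   0.         280.72363387]
 [  0.         393.35794844 209.35085966]
 [  0.           0.           1.        ]] [[ 0.81912903  0.57360511 -0.00219364 -0.40482995]
 [-0.33938642  0.48773216  0.8043222   0.05534444]
 [ 0.46243323 -0.65809917  0.59418936 -0.86382899]
 [ 0.          0.          0.          1.        ]]
top [[441.30602549   0.         274.9901641 ]
 [  0.         441.30602549 208.38188695]
 [  0.           0.           1.        ]] [[-0.02851156 -0.99950974  0.01293754  0.0683372 ]
 [ 0.99603705 -0.02731693  0.08464027 -0.42969651]
 [-0.08424536  0.0152995   0.99632758 -0.88150132]
 [ 0.          0.          0.          1.        ]]
{'clock': 0.1, 'q': array([ 1.18600921e+00,  8.74281813e-02,  1.75207259e-01,  1.65982812e+00,
       -5.92234853e-06,  1.57081101e+00]), 'qd': array([ 0.00093294, -0.00190461,  0.00141517, -0.00068485,  0.00189044,
       -0.00162715]), 'joint_torque': array([ 6.32262836e-04, -5.21562839e+01,  4.65655124e+01,  1.59118522e-02,
        6.64218828e-05, -4.86679915e-05]), 'tcp_pos': array([0.20636867, 0.50958024, 0.23063814]), 'tcp_rot': array([ 1.91216005e-01,  9.81547781e-01, -6.15370433e-04, -1.16854530e-04]), 'ft_force': array([-0.03077558, -0.29762481,  0.04092284]), 'ft_torque': array([0.00314115, 0.01308825, 0.03583081]), 'opening': 0.08564302857924423}
```

View pics/a_scene.png

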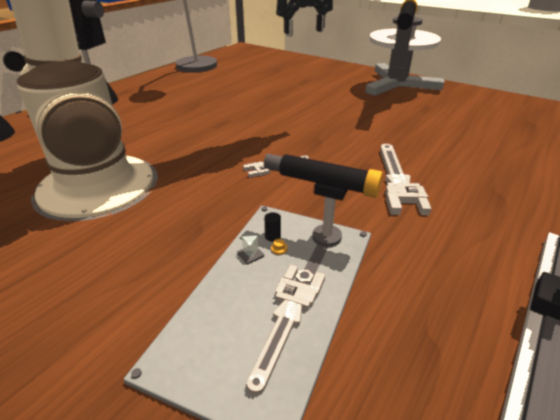

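View pics/a_top.png

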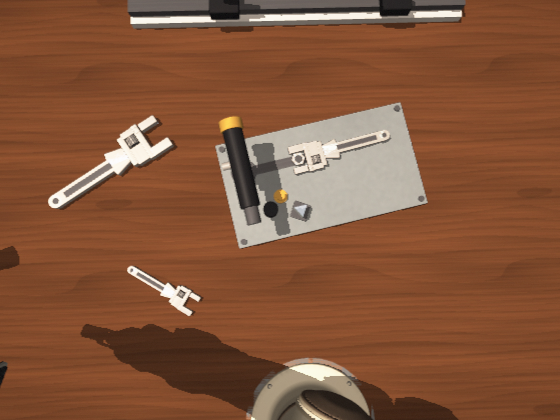

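Three wrenches are visible in the top view: a large one at (110,163), a small one at (165,290), and a middle-sized one on the plate round the nut at (335,148). I choose the plate one and will check it in a close crop.

```bash
python3 - <<'E'
from h import *
a=cv2.imread('pics/a_top.png')[90:260,205:435]; a=cv2.resize(a,None,fx=3.4,fy=3.4,interpolation=cv2.INTER_CUBIC); cv2.imwrite('pics/ct.png',a)
a=cv2.imread('pics/a_scene.png')[190:400,200:400]; a=cv2.resize(a,None,fx=2.8,fy=2.8,interpolation=cv2.INTER_CUBIC); cv2.imwrite('pics/cs.png',a)
E
```

```text
(no output)
```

View pics/ct.png

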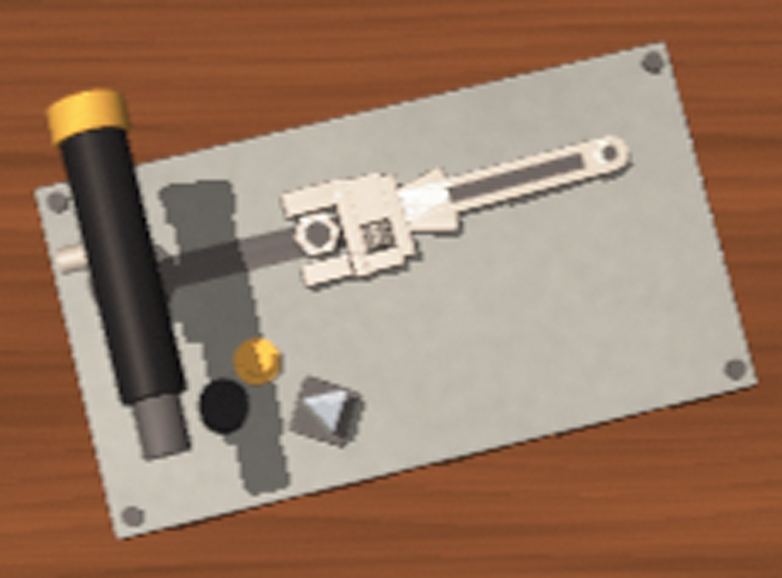

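View pics/cs.png

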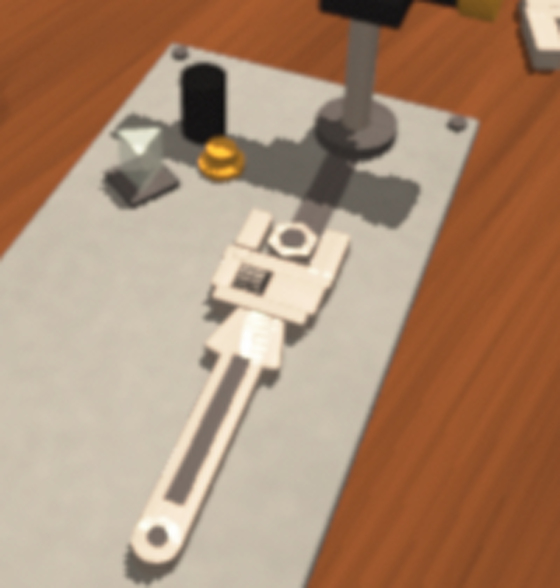

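```bash
python3 - <<'E'
from h import *
s=dict(np.load('a_top.npz'));s2=dict(np.load('a_scene.npz'))
g=lambda x,y:(x/3.4+205,y/3.4+90)
g2=lambda x,y:(x/2.8+200,y/2.8+190)
c=[ray(s,*g(*p),.012)[:2] for p in [(36,187),(664,43),(757,383),(118,538)]]
for p in c: print(p.round(4))
# plate coords: (70,160),(70,-240),(-150,-240),(-150,160)
P=np.array([(70,160),(70,-240),(-150,-240),(-150,160)])/1e3; C=np.array(c)
pm,cm=P.mean(0),C.mean(0);H=(P-pm).T@(C-cm)
th=np.arctan2(H[0,1]-H[1,0],H[0,0]+H[1,1]);R=np.array([[np.cos(th),-np.sin(th)],[np.sin(th),np.cos(th)]])
o=cm-R@pm; print('plate',th,o,'res',(C-(P@R.T+o)).round(4).tolist())
print('nut',ray(s,*g(317,233),.026),ray(s2,*g2(293,239),.026))
print('worm',ray(s,*g(378,235),.0305),ray(s2,*g2(252,277),.0305))
print('hole',ray(s,*g(609,153),.024),ray(s2,*g2(157,537),.024))
W=world(s)
for n,p in dict(nut=(317,233),worm=(378,236),hand=(520,175),hole=(609,153),plate=(600,300),eye=(224,405),prism=(328,410),lock=(257,361)).items():
    u,v=map(round,g(*p)); print(n,W[v,u].round(4))
W=world(s2)
for n,p in dict(nut=(293,239),worm=(252,277),hand=(205,437),plate=(300,500)).items():
    u,v=map(round,g2(*p)); print(n,W[v,u].round(4))
E
```

```text
[0.5671 0.1755]
[ 0.6476 -0.2134]
[ 0.4352 -0.2589]
[0.3526 0.1302]
plate 0.2072821197377162 [0.53152787 0.00574758] res [[-0.0, -0.0012], [-0.0018, 0.0013], [0.001, 0.0011], [0.0008, -0.0012]]
nut [0.53146927 0.0061028  0.026     ] [0.53435214 0.00702043 0.026     ]
worm [ 0.52842312 -0.02997948  0.0305    ] [ 0.53349077 -0.03220822  0.0305    ]
hole [ 0.57635027 -0.17259664  0.024     ] [ 0.57871051 -0.17179453  0.024     ]
nut [0.5304 0.0067 0.0267]
worm [ 0.5289 -0.0298  0.0293]
hand [ 0.5649 -0.1179  0.0249]
hole [ 0.5762 -0.1722  0.0244]
plate [ 0.489  -0.1649  0.0122]
eye [0.4271 0.0647 0.0571]
prism [0.4223 0.0057 0.0479]
lock [0.4551 0.0437 0.0303]
nut [0.5342 0.0084 0.0255]
worm [ 0.533  -0.0315  0.0294]
hand [ 0.5663 -0.1202  0.0232]
plate [ 0.6164 -0.1169  0.0128]
```

```bash
cat >> h.py <<'E'
def wr(s,zt=.0195,lo=-.19,hi=-.075,verbose=True,org=(.5325,.0062),ax=None,zh=.024):
    """wrench axis from handle points (height mask); returns angle of x axis and a centre point"""
    W=world(s); 
    h,w=s['z_map'].shape; u,v=np.meshgrid(np.arange(w),np.arange(h))
    P=np.stack([ray(s,a,b,zh)[:2] for a,b in zip(u.ravel(),v.ravel())]).reshape(h,w,2)
    th=ax
    for _ in range(4):
        X=np.array([np.cos(th),np.sin(th)]);Y=np.array([-X[1],X[0]])
        d=P-np.array(org); l=d@X; m=d@Y
        k=(l>lo)&(l<hi)&(abs(m)<.022)&(W[...,2]>zt)&(W[...,2]<.032)
        # mid-line from binned edges
        pts=[]
        A=np.stack([l[k],np.ones(k.sum())],1); c=np.linalg.lstsq(A,m[k],rcond=None)[0]
        th=th+np.arctan(c[0])
    d=P-np.array(org);X=np.array([np.cos(th),np.sin(th)]);Y=np.array([-X[1],X[0]])
    off=((d@Y)[k]).mean(); ends=None
    k2=(abs(d@Y-off)<.008)&(W[...,2]>zt)&(d@X<-.1)&(d@X>-.25)
    return th,off,k.sum(),(d@X)[k2].min()
E
python3 - <<'E'
from h import *
for n in('top','scene'):
    s=dict(np.load(f'a_{n}.npz')); print(n,wr(s,ax=np.pi/2+.22))
E
```

```text
top (np.float64(1.8127352264465735), np.float64(-0.0005833751508465514), np.int64(623), np.float64(-0.24939363883647217))
scene (np.float64(1.812558468914792), np.float64(-0.002512239478613505), np.int64(1459), np.float64(-0.22855048245129986))
```

Call:
{"op": "step_arm", "data": {
  "commands": [
    {"x":-0.8,"y":-0.6,"z":0,"twist":0.3},
    {"x":-0.8,"y":-0.6,"z":0,"twist":0.3},
    {"x":-0.8,"y":-0.6,"z":0,"twist":0.3},
    {"x":-0.8,"y":-0.6,"z":0,"twist":0.3},
    {"x":-0.8,"y":-0.6,"z":0,"twist":0.3},
    {"x":-0.8,"y":-0.6,"z":0,"twist":0.3},
    {"x":-0.8,"y":-0.6,"z":0,"twist":0.3},
    {"x":-0.8,"y":-0.6,"z":0,"twist":0.3},
    {"x":-0.8,"y":-0.6,"z":0,"twist":0.3},
    {"x":-0.8,"y":-0.6,"z":0,"twist":0.3}
  ],
  "gripper": -1,
  "grip_force": 40
}}

```text
clock: 1.35
tcp_pos: [0.4643, 0.0812, 0.2307]
tcp_rot: [0.616, 0.787, -0.001, -0.0]
ft_force: [-0.2, 0.5, -0.0]
opening: 0.0002
```

```bash
cat >> h.py <<'E'
from scipy.spatial.transform import Rotation as Ro
def to(p,axdeg=None):
    r=robot.sense(); M=Ro.from_quat(r['tcp_rot']).as_matrix(); d=np.array(p)-r['tcp_pos']
    a=np.degrees(np.arctan2(M[1,0],M[0,0])); print('t',r['clock'],'pos',r['tcp_pos'].round(4),'ang',a.round(2),'tilt',M[:,2].round(3),'F',r['ft_force'].round(2),'T',r['ft_torque'].round(2))
    print('cmd xyz',(M.T@d/.5).round(4),'twist',None if axdeg is None else round(((a-axdeg+180)%360-180)/180,4))
E
python3 -c "
from h import *
to((.530,-.0305,.05),103.85)"
```

```text
t 1.35 pos [0.4643 0.0812 0.2307] ang 103.89 tilt [-0.001 -0.001 -1.   ] F [-0.21  0.49 -0.  ] T [-0.    0.04 -0.02]
cmd xyz [-0.2482  0.0744  0.3614] twist 0.0002
```

Call:
{"op": "step_arm", "data": {
  "commands": [
    {"x":-0.13,"y":0.04,"z":0},
    {"x":-0.248,"y":0.074,"z":0.1},
    {"x":-0.248,"y":0.074,"z":0.2},
    {"x":-0.248,"y":0.074,"z":0.3},
    {"x":-0.248,"y":0.074,"z":0.35},
    {"x":-0.248,"y":0.074,"z":0.35},
    {"x":-0.248,"y":0.074,"z":0.35}
  ]
}}

```text
$.commands[0]: bad value
```

```bash
python3 -c "
from h import *
to((.530,-.0305,.05),103.85)
print(robot.sense()['q'])
a=cv2.resize(snap('scene','b')['img'][150:400,180:400],None,fx=2.4,fy=2.4,interpolation=cv2.INTER_CUBIC)[:,:,::-1]; cv2.imwrite('pics/b1.png',a)
"
```

```text
t 1.35 pos [0.4643 0.0812 0.2307] ang 103.89 tilt [-0.001 -0.001 -1.   ] F [-0.21  0.49 -0.  ] T [-0.    0.04 -0.02]
cmd xyz [-0.2482  0.0744  0.3614] twist 0.0002
[ 1.73688164e-01 -9.90150578e-02 -1.02864130e-02  1.66104341e+00
 -7.75802173e-04  1.50204770e+00]
```

View pics/b1.png

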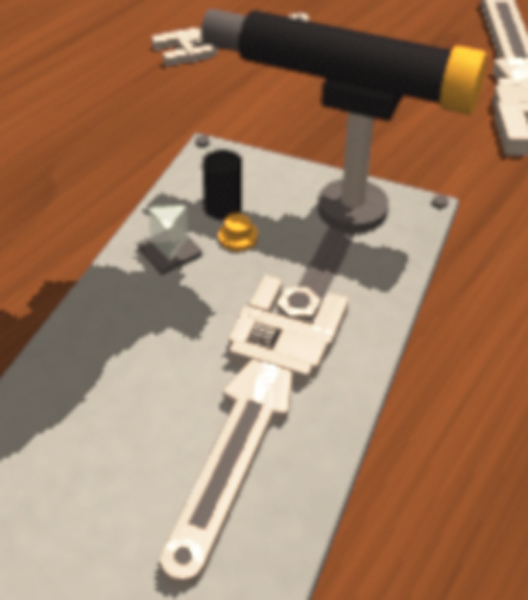

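Rejected because the rows lacked "twist". The picture shows the wrench undisturbed and no gripper in view yet. I'll resend with all four numbers in each row.

Call:
{"op": "step_arm", "data": {
  "commands": [
    {"x":-0.13,"y":0.04,"z":0,"twist":0},
    {"x":-0.248,"y":0.074,"z":0.1,"twist":0},
    {"x":-0.248,"y":0.074,"z":0.2,"twist":0},
    {"x":-0.248,"y":0.074,"z":0.3,"twist":0},
    {"x":-0.248,"y":0.074,"z":0.35,"twist":0},
    {"x":-0.248,"y":0.074,"z":0.35,"twist":0},
    {"x":-0.248,"y":0.074,"z":0.35,"twist":0}
  ]
}}

```text
clock: 2.28
tcp_pos: [0.5305, -0.0287, 0.0575]
tcp_rot: [0.615, 0.788, -0.0, 0.001]
ft_force: [0.1, -0.2, 0.2]
opening: -0.0
```

```bash
python3 -c "
from h import *
to((.530,-.0305,.035),103.85)
print(robot.sense()['q'])
a=cv2.resize(snap('scene','b')['img'][150:400,180:400],None,fx=2.4,fy=2.4,interpolation=cv2.INTER_CUBIC)[:,:,::-1]; cv2.imwrite('pics/b2.png',a)
"
```

```text
t 2.275 pos [ 0.5305 -0.0287  0.0575] ang 104.07 tilt [ 0.001 -0.001 -1.   ] F [ 0.11 -0.18  0.2 ] T [ 0.    0.02 -0.08]
cmd xyz [-0.0032 -0.0019  0.045 ] twist 0.0012
[-5.34965444e-02  4.56330673e-02 -2.03387101e-01  1.32083394e+00
 -1.00301392e-03  1.27172052e+00]
```

View pics/b2.png

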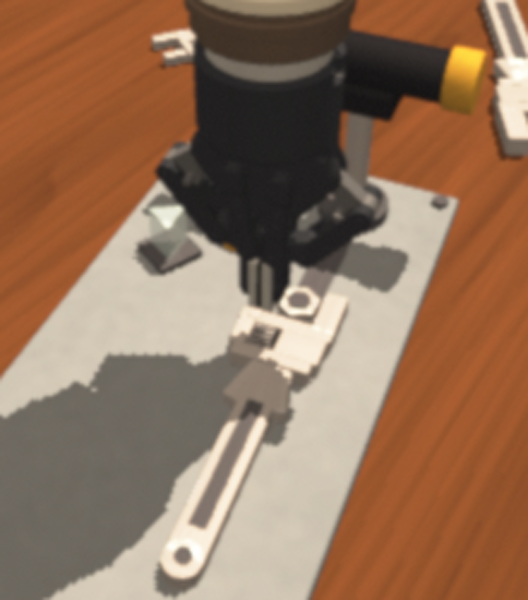

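Call:
{"op": "step_arm", "data": {
  "commands": [
    {"x":-0.012,"y":-0.002,"z":0.02,"twist":0.001},
    {"x":-0.019,"y":-0.002,"z":0.04,"twist":0.001},
    {"x":-0.019,"y":-0.002,"z":0.046,"twist":0.001},
    {"x":-0.019,"y":-0.002,"z":0.046,"twist":0.001}
  ]
}}

```text
clock: 2.82
tcp_pos: [0.5318, -0.0385, 0.0344]
tcp_rot: [0.617, 0.787, -0.0, 0.001]
ft_force: [0.2, 0.1, 0.5]
opening: -0.0005
```

```bash
python3 -c "
from h import *
to((.530,-.0305,.0305),103.85)
"
```

```text
t 2.825 pos [ 0.5318 -0.0385  0.0344] ang 103.85 tilt [ 0.001 -0.001 -1.   ] F [0.17 0.12 0.47] T [ 0.   -0.07  0.04]
cmd xyz [0.0165 0.0003 0.0077] twist -0.0
```

Call:
{"op": "step_arm", "data": {
  "commands": [
    {"x":0,"y":0,"z":0.004,"twist":0},
    {"x":0,"y":0,"z":0.006,"twist":0},
    {"x":0,"y":0,"z":0.006,"twist":0}
  ]
}}

```text
clock: 3.2
tcp_pos: [0.5319, -0.0385, 0.0314]
tcp_rot: [0.617, 0.787, -0.0, 0.001]
ft_force: [0.7, -0.4, -0.8]
opening: 0.0003
```

Call:
{"op": "step_arm", "data": {
  "commands": [
    {"x":0,"y":0,"z":0.002,"twist":0},
    {"x":0,"y":0,"z":0.002,"twist":0}
  ]
}}

```text
clock: 3.45
tcp_pos: [0.532, -0.0385, 0.0306]
tcp_rot: [0.617, 0.787, -0.0, 0.001]
ft_force: [0.1, 0.5, 2.3]
opening: 0.0003
```

Call:
{"op": "step_arm", "data": {
  "commands": [
    {"x":0,"y":0,"z":0.002,"twist":0},
    {"x":0,"y":0,"z":0.002,"twist":0}
  ]
}}

```text
clock: 3.7
tcp_pos: [0.5321, -0.0385, 0.0303]
tcp_rot: [0.617, 0.787, 0.0, 0.001]
ft_force: [-2.0, -0.3, 6.6]
opening: 0.0002
```

Call:
{"op": "step_arm", "data": {
  "commands": [
    {"x":0.004,"y":0,"z":0.002,"twist":0},
    {"x":0.008,"y":0,"z":0.002,"twist":0}
  ]
}}

```text
clock: 3.95
tcp_pos: [0.5315, -0.0355, 0.0305]
tcp_rot: [0.617, 0.787, -0.0, 0.002]
ft_force: [-3.8, -4.4, 9.6]
opening: 0.0
```

```bash
python3 -c "
from h import *
to((.530,-.0305,.0305),103.85)
"
```

```text
t 3.95 pos [ 0.5315 -0.0355  0.0305] ang 103.82 tilt [ 0.003 -0.003 -1.   ] F [-3.76 -4.44  9.6 ] T [-0.86  0.79  0.06]
cmd xyz [ 0.0105 -0.0005 -0.0001] twist -0.0002
```

Call:
{"op": "step_arm", "data": {
  "commands": [
    {"x":0.004,"y":-0.0006,"z":0.002,"twist":0},
    {"x":0.008,"y":-0.0006,"z":0.002,"twist":0}
  ]
}}

```text
clock: 4.2
tcp_pos: [0.5306, -0.0323, 0.0303]
tcp_rot: [0.617, 0.787, -0.0, 0.003]
ft_force: [-0.0, -2.5, 5.1]
opening: -0.0
```

Call:
{"op": "step_arm", "data": {
  "commands": [
    {"x":0.004,"y":-0.0003,"z":0.0026,"twist":0},
    {"x":0.008,"y":-0.0003,"z":0.003,"twist":0}
  ]
}}

```text
clock: 4.45
tcp_pos: [0.5299, -0.0291, 0.0298]
tcp_rot: [0.617, 0.787, -0.001, 0.004]
ft_force: [-2.6, -3.5, 8.6]
opening: 0.0002
```

Call:
{"op": "step_arm", "data": {
  "commands": [
    {"x":0.005,"y":-0.0004,"z":0.0027,"twist":0},
    {"x":0.009,"y":-0.0006,"z":0.0031,"twist":0},
    {"x":0.013,"y":-0.0006,"z":0.0034,"twist":0}
  ]
}}

```text
clock: 4.82
tcp_pos: [0.5286, -0.0237, 0.0292]
tcp_rot: [0.618, 0.787, -0.001, 0.005]
ft_force: [-2.1, -4.1, 10.2]
opening: 0.0
```

```bash
python3 -c "
from h import *
to((.530,-.0305,.0305),103.85)
"
```

```text
t 4.825 pos [ 0.5286 -0.0237  0.0292] ang 103.72 tilt [ 0.007 -0.008 -1.   ] F [-2.12 -4.07 10.17] T [-1.    0.47 -0.03]
cmd xyz [-0.0139 -0.0005 -0.0024] twist -0.0007
```

Call:
{"op": "step_arm", "data": {
  "commands": [
    {"x":0,"y":0,"z":-0.008,"twist":0},
    {"x":-0.034,"y":-0.0005,"z":-0.01,"twist":-0.0007},
    {"x":-0.034,"y":-0.0005,"z":-0.008,"twist":-0.0007},
    {"x":-0.034,"y":-0.0005,"z":-0.001,"twist":-0.0007},
    {"x":-0.034,"y":-0.0005,"z":0.002,"twist":-0.0007}
  ]
}}

```text
clock: 5.45
tcp_pos: [0.5323, -0.0403, 0.0282]
tcp_rot: [0.617, 0.787, -0.001, 0.005]
ft_force: [-2.1, -1.5, 7.8]
opening: 0.0001
```

```bash
python3 -c "
from h import *
to((.530,-.0305,.0305),103.85)
"
```

```text
t 5.45 pos [ 0.5323 -0.0403  0.0282] ang 103.84 tilt [ 0.007 -0.008 -1.   ] F [-2.06 -1.51  7.83] T [-0.2   0.42  0.04]
cmd xyz [ 0.0201  0.0003 -0.0048] twist -0.0
```

Call:
{"op": "step_arm", "data": {
  "commands": [
    {"x":0.004,"y":-0.0003,"z":0.001,"twist":0},
    {"x":0.008,"y":-0.0004,"z":0.001,"twist":0}
  ]
}}

```text
clock: 5.7
tcp_pos: [0.5319, -0.0372, 0.0284]
tcp_rot: [0.617, 0.787, -0.001, 0.007]
ft_force: [1.5, -7.2, 5.1]
opening: 0.0005
```

Call:
{"op": "step_arm", "data": {
  "commands": [
    {"x":0,"y":0,"z":-0.005,"twist":0},
    {"x":0.008,"y":-0.0003,"z":-0.004,"twist":0},
    {"x":0.008,"y":-0.0003,"z":0.0,"twist":0},
    {"x":0.008,"y":-0.0003,"z":0.001,"twist":0}
  ]
}}

```text
clock: 6.2
tcp_pos: [0.5308, -0.0328, 0.0292]
tcp_rot: [0.617, 0.787, -0.001, 0.007]
ft_force: [-7.1, 0.6, 17.9]
opening: -0.0002
```

Call:
{"op": "step_arm", "data": {
  "commands": [
    {"x":0.004,"y":-0.0006,"z":0.001,"twist":0},
    {"x":0.008,"y":-0.0006,"z":0.0013,"twist":0}
  ]
}}

```text
clock: 6.45
tcp_pos: [0.5301, -0.0294, 0.0294]
tcp_rot: [0.617, 0.787, -0.001, 0.008]
ft_force: [-1.2, -4.5, 8.6]
opening: -0.0002
```

Call:
{"op": "step_arm", "data": {
  "commands": [
    {"x":0.005,"y":-0.0004,"z":0.002,"twist":0},
    {"x":0.009,"y":-0.0006,"z":0.002,"twist":0},
    {"x":0.013,"y":-0.0006,"z":0.002,"twist":0}
  ]
}}

```text
clock: 6.82
tcp_pos: [0.5289, -0.024, 0.0296]
tcp_rot: [0.617, 0.787, -0.001, 0.009]
ft_force: [-1.8, -5.7, 11.8]
opening: 0.0001
```

```bash
python3 -c "
from h import *
to((.530,-.0305,.0305),103.85)
s=snap('scene','c')
a=cv2.resize(s['img'][170:340,200:370],None,fx=3.4,fy=3.4,interpolation=cv2.INTER_CUBIC)[:,:,::-1]; cv2.imwrite('pics/c1.png',a)
"
```

```text
t 6.825 pos [ 0.5289 -0.024   0.0296] ang 103.81 tilt [ 0.013 -0.013 -1.   ] F [-1.75 -5.69 11.84] T [-1.37  0.41 -0.04]
cmd xyz [-0.0132 -0.001  -0.0016] twist -0.0002
```

View pics/c1.png

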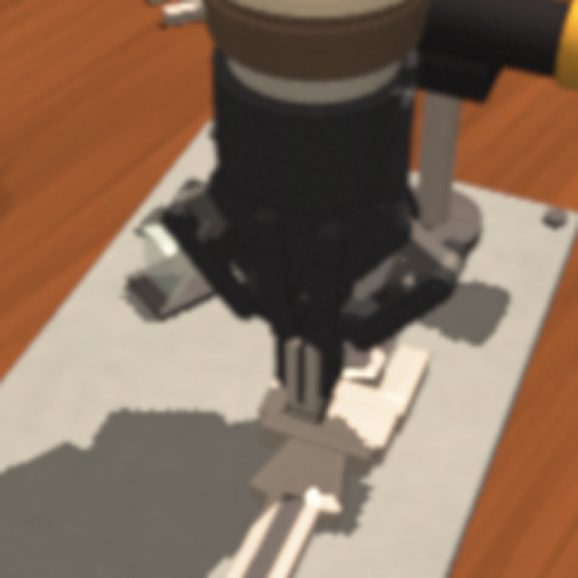

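Call:
{"op": "step_arm", "data": {
  "commands": [
    {"x":0,"y":0,"z":-0.02,"twist":0},
    {"x":-0.02,"y":0,"z":-0.1,"twist":0},
    {"x":-0.1,"y":-0.1,"z":-0.1,"twist":0},
    {"x":-0.2,"y":-0.2,"z":-0.1,"twist":0},
    {"x":-0.3,"y":-0.3,"z":-0.1,"twist":0},
    {"x":-0.3,"y":-0.35,"z":-0.1,"twist":0}
  ]
}}

```text
clock: 7.62
tcp_pos: [0.3929, -0.2123, 0.0804]
tcp_rot: [0.617, 0.787, -0.001, 0.009]
ft_force: [0.2, 0.6, 0.2]
opening: -0.0002
```

```bash
python3 -c "
from h import *
to((.530,-.0305,.0305),103.85)
s=snap('scene','d')
a=cv2.resize(s['img'][240:330,250:350],None,fx=6,fy=6,interpolation=cv2.INTER_CUBIC)[:,:,::-1]; cv2.imwrite('pics/d1.png',a)
s=snap('top','d'); 
a=cv2.resize(s['img'][130:190,270:370],None,fx=7,fy=7,interpolation=cv2.INTER_CUBIC)[:,:,::-1]; cv2.imwrite('pics/d2.png',a)
print(wr(s,ax=np.pi/2+.22))
"
```

```text
t 7.625 pos [ 0.3929 -0.2123  0.0804] ang 103.73 tilt [ 0.013 -0.013 -1.   ] F [0.15 0.63 0.15] T [ 0.    0.04 -0.03]
cmd xyz [0.2897 0.3518 0.0987] twist -0.0007
(np.float64(1.7918475137018295), np.float64(-0.0021584344468300893), np.int64(609), np.float64(-0.19184115050087513))
```

View pics/d1.png

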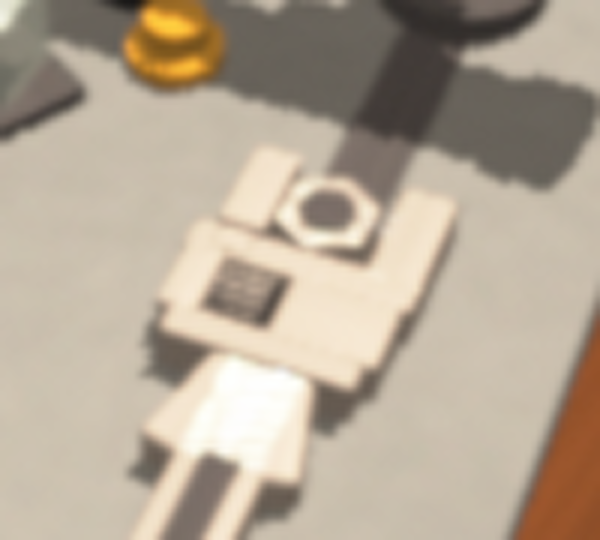

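View pics/d2.png

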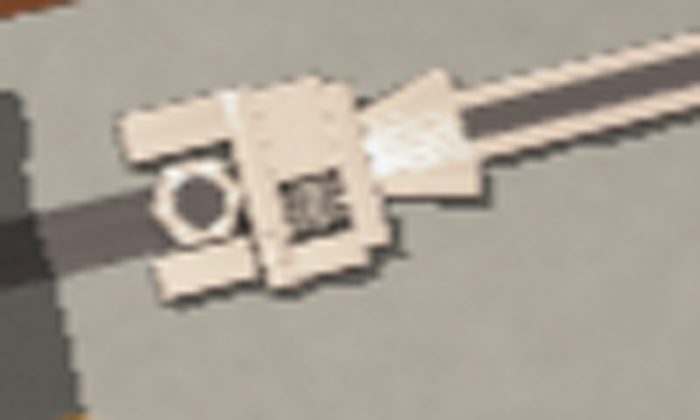

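```bash
cat >> h.py <<'E'
def rect(s,th,o,z=.026,x0=-.06,x1=.03,y0=-.045,y1=.045,sc=6000):
    """orthographic picture of plane z in wrench frame: right=+x wrench... columns x, rows y(up=+y)"""
    nx=int((x1-x0)*sc);ny=int((y1-y0)*sc)
    X,Y=np.meshgrid(x0+np.arange(nx)/sc,y1-np.arange(ny)/sc)
    c,si=np.cos(th),np.sin(th); wx=o[0]+c*X-si*Y; wy=o[1]+si*X+c*Y
    P=np.stack([wx,wy,np.full_like(wx,z)],-1); T=s['camera_from_world'];C=P@T[:3,:3].T+T[:3,3]; K=s['K']
    u=K[0,0]*C[...,0]/-C[...,2]+K[0,2]; v=K[1,1]*-C[...,1]/-C[...,2]+K[1,2]
    return cv2.remap(s['img'],u.astype(np.float32),v.astype(np.float32),cv2.INTER_CUBIC)
E
python3 - <<'E'
from h import *
out=[]
for t,th,dn in(('a',1.8127,{'top':(.5322,.0066),'scene':(.5350,.0078)}),('d',1.7918,{'top':(.5315,.0061),'scene':(.5343,.007)})):
    row=[]
    for n in('top','scene'):
        s=dict(np.load(f'{t}_{n}.npz')); r=rect(s,th,dn[n],sc=4200)
        for i in range(-40,41,10):
            yy=int((.045-i/1000)*4200); cv2.line(r,(0,yy),(8,yy),(255,0,0),1)
        row.append(r)
    out.append(np.hstack(row))
im=np.vstack(out)[:,:,::-1]; print(im.shape); cv2.imwrite('pics/r1.png',im)
E
```

```text
(756, 756, 3)
```

View pics/r1.png

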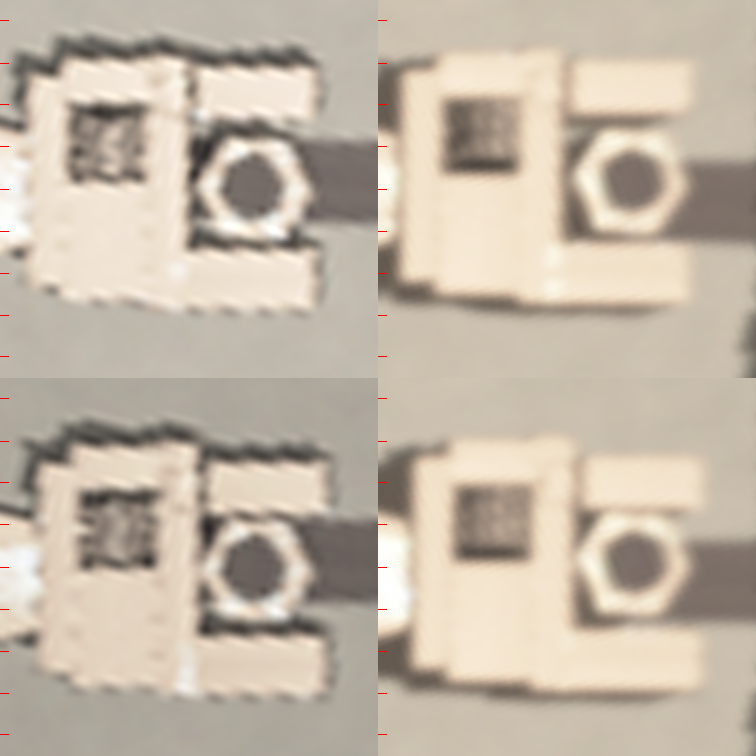

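```bash
python3 -c "
from h import *
to((.5313,-.0355,.034),102.67)
"
```

```text
t 7.725 pos [ 0.3917 -0.212   0.0804] ang 103.62 tilt [ 0.013 -0.013 -1.   ] F [-0.23 -0.76 -0.  ] T [ 0.03 -0.04 -0.02]
cmd xyz [0.2788 0.3537 0.0917] twist 0.0053
```

Call:
{"op": "step_arm", "data": {
  "commands": [
    {"x":0.1,"y":0.12,"z":0,"twist":0.005},
    {"x":0.18,"y":0.22,"z":0,"twist":0.005},
    {"x":0.26,"y":0.32,"z":0,"twist":0.005},
    {"x":0.279,"y":0.3537,"z":0.05,"twist":0.005},
    {"x":0.279,"y":0.3537,"z":0.09,"twist":0.005},
    {"x":0.279,"y":0.3537,"z":0.0915,"twist":0.005}
  ]
}}

```text
clock: 8.48
tcp_pos: [0.5305, -0.0341, 0.0325]
tcp_rot: [0.624, 0.782, -0.002, 0.007]
ft_force: [0.4, -0.2, 0.1]
opening: 0.0004
```

```bash
python3 -c "
from h import *
to((.5313,-.0355,.030),102.67)
"
```

```text
t 8.475 pos [ 0.5305 -0.0341  0.0325] ang 102.82 tilt [ 0.009 -0.012 -1.   ] F [ 0.43 -0.19  0.09] T [0.05 0.03 0.05]
cmd xyz [-0.003  0.001  0.005] twist 0.0008
```

Call:
{"op": "step_arm", "data": {
  "commands": [
    {"x":-0.002,"y":0.001,"z":0.004,"twist":0.001},
    {"x":-0.002,"y":0.001,"z":0.006,"twist":0.001},
    {"x":-0.002,"y":0.001,"z":0.0065,"twist":0.001}
  ]
}}

```text
clock: 8.85
tcp_pos: [0.5315, -0.0353, 0.03]
tcp_rot: [0.625, 0.78, -0.001, 0.008]
ft_force: [-0.3, 0.1, 2.3]
opening: 0.0
```

Call:
{"op": "step_arm", "data": {
  "commands": [
    {"x":0.001,"y":-0.0003,"z":0.0018,"twist":0},
    {"x":0.005,"y":-0.0004,"z":0.0016,"twist":0},
    {"x":0.01,"y":-0.0005,"z":0.0014,"twist":0}
  ]
}}

```text
clock: 9.22
tcp_pos: [0.5308, -0.0309, 0.03]
tcp_rot: [0.625, 0.78, -0.001, 0.009]
ft_force: [0.1, -4.7, 7.1]
opening: 0.0002
```

Call:
{"op": "step_arm", "data": {
  "commands": [
    {"x":0.004,"y":-0.0004,"z":0.002,"twist":0},
    {"x":0.008,"y":-0.0005,"z":0.0018,"twist":0},
    {"x":0.012,"y":-0.0005,"z":0.0016,"twist":0}
  ]
}}

```text
clock: 9.6
tcp_pos: [0.5298, -0.0257, 0.0304]
tcp_rot: [0.626, 0.78, -0.001, 0.01]
ft_force: [-3.2, -5.1, 11.5]
opening: 0.0002
```

Call:
{"op": "step_arm", "data": {
  "commands": [
    {"x":0.004,"y":-0.0006,"z":0.0016,"twist":0},
    {"x":0.008,"y":-0.0007,"z":0.0013,"twist":0},
    {"x":0.013,"y":-0.0007,"z":0.0012,"twist":0}
  ]
}}

```text
clock: 9.98
tcp_pos: [0.5285, -0.02, 0.0309]
tcp_rot: [0.626, 0.78, -0.002, 0.011]
ft_force: [-1.8, -6.3, 11.2]
opening: 0.0005
```

```bash
python3 -c "
from h import *
to((.5313,-.0355,.030),102.67)
"
```

```text
t 9.975 pos [ 0.5285 -0.02    0.0309] ang 102.5 tilt [ 0.015 -0.016 -1.   ] F [-1.79 -6.3  11.15] T [-1.19  0.43 -0.05]
cmd xyz [-0.0315 -0.0013  0.0024] twist -0.0009
```

Call:
{"op": "step_arm", "data": {
  "commands": [
    {"x":0,"y":0,"z":-0.008,"twist":0},
    {"x":-0.031,"y":-0.001,"z":-0.01,"twist":0},
    {"x":-0.031,"y":-0.001,"z":-0.007,"twist":-0.001},
    {"x":-0.031,"y":-0.001,"z":-0.001,"twist":-0.001},
    {"x":-0.031,"y":-0.001,"z":0.001,"twist":-0.001},
    {"x":-0.031,"y":-0.001,"z":0.001,"twist":-0.001}
  ]
}}

```text
clock: 10.72
tcp_pos: [0.5314, -0.0354, 0.0312]
tcp_rot: [0.625, 0.781, -0.002, 0.011]
ft_force: [-2.1, -1.9, 7.6]
opening: 0.0001
```

Call:
{"op": "step_arm", "data": {
  "commands": [
    {"x":0.004,"y":-0.0004,"z":0.0018,"twist":0},
    {"x":0.008,"y":-0.0005,"z":0.0018,"twist":0},
    {"x":0.012,"y":-0.0005,"z":0.002,"twist":0}
  ]
}}

```text
clock: 11.1
tcp_pos: [0.5302, -0.0304, 0.0313]
tcp_rot: [0.625, 0.781, -0.002, 0.013]
ft_force: [-4.5, -5.7, 12.4]
opening: 0.0005
```

Call:
{"op": "step_arm", "data": {
  "commands": [
    {"x":0.004,"y":-0.0006,"z":0.0018,"twist":0},
    {"x":0.008,"y":-0.0008,"z":0.002,"twist":0},
    {"x":0.012,"y":-0.0008,"z":0.0022,"twist":0}
  ]
}}

```text
clock: 11.48
tcp_pos: [0.5287, -0.0252, 0.0311]
tcp_rot: [0.625, 0.78, -0.002, 0.014]
ft_force: [-3.5, -3.2, 10.3]
opening: 0.0001
```

Call:
{"op": "step_arm", "data": {
  "commands": [
    {"x":0.004,"y":-0.0006,"z":0.002,"twist":0},
    {"x":0.008,"y":-0.0006,"z":0.0024,"twist":0},
    {"x":0.012,"y":-0.0006,"z":0.0027,"twist":0}
  ]
}}

```text
clock: 11.85
tcp_pos: [0.5272, -0.02, 0.0305]
tcp_rot: [0.625, 0.78, -0.003, 0.014]
ft_force: [-4.2, -4.7, 10.2]
opening: -0.0
```

```bash
python3 -c "
from h import *
to((.5315,-.0355,.030),102.67)
"
```

```text
t 11.85 pos [ 0.5272 -0.02    0.0305] ang 102.58 tilt [ 0.019 -0.022 -1.   ] F [-4.24 -4.73 10.19] T [-1.    0.78  0.  ]
cmd xyz [-0.032   0.0016  0.0018] twist -0.0005
```

Call:
{"op": "step_arm", "data": {
  "commands": [
    {"x":0,"y":0,"z":-0.02,"twist":0},
    {"x":-0.02,"y":0,"z":-0.1,"twist":0},
    {"x":-0.1,"y":-0.1,"z":-0.1,"twist":0},
    {"x":-0.2,"y":-0.2,"z":-0.1,"twist":0},
    {"x":-0.3,"y":-0.3,"z":-0.1,"twist":0},
    {"x":-0.3,"y":-0.35,"z":-0.1,"twist":0}
  ]
}}

```text
clock: 12.6
tcp_pos: [0.387, -0.2053, 0.0822]
tcp_rot: [0.626, 0.78, -0.003, 0.015]
ft_force: [-0.3, 0.1, 0.3]
opening: 0.0001
```

```bash
cat > look.py <<'E'
from h import *
import sys
t=sys.argv[1]
st=snap('top',t); ss=snap('scene',t)
g=float(sys.argv[2]) if len(sys.argv)>2 else 1.79
th,off,n,e=wr(st,ax=g); th2,off2,_,e2=wr(ss,ax=g); print('axis',th,off,e,'|',th2,off2,e2)
row=[]
for s,o in((st,(.5315,.0061)),(ss,(.5343,.007))):
    r=rect(s,th,o,sc=4200)
    for i in range(-40,41,10):
        yy=int((.045-i/1000)*4200); cv2.line(r,(0,yy),(8,yy),(255,0,0),1)
    row.append(r)
cv2.imwrite(f'pics/{t}_rect.png',np.hstack(row)[:,:,::-1])
E
python3 look.py e
```

```text
axis 1.8083853840949644 -0.0005144197491754107 -0.24862736221995724 | 1.8083119017891893 -0.00234656408316446 -0.2121871053583173
```

View pics/e_rect.png

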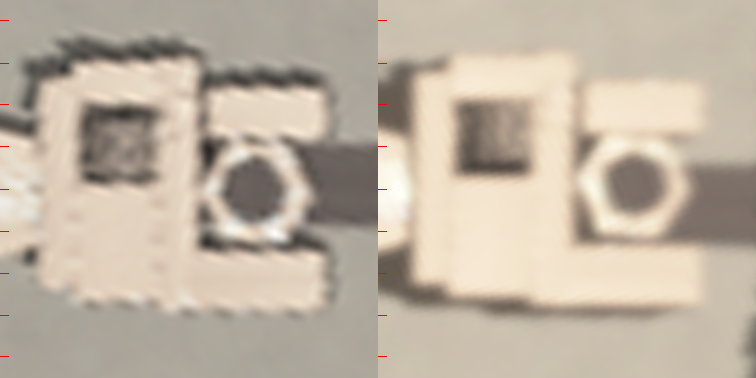

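```bash
python3 -c "
from h import *
to((.5304,-.0357,.0335),103.6)
"
```

```text
t 12.7 pos [ 0.3858 -0.2049  0.0822] ang 102.38 tilt [ 0.018 -0.022 -1.   ] F [ 0.66 -0.92 -0.12] T [-0.01  0.03 -0.01]
cmd xyz [0.2709 0.3538 0.0951] twist -0.0068
```

Call:
{"op": "step_arm", "data": {
  "commands": [
    {"x":0.1,"y":0.12,"z":0,"twist":-0.007},
    {"x":0.18,"y":0.22,"z":0,"twist":-0.007},
    {"x":0.25,"y":0.32,"z":0,"twist":-0.007},
    {"x":0.268,"y":0.3537,"z":0.05,"twist":-0.007},
    {"x":0.27,"y":0.3537,"z":0.09,"twist":-0.007},
    {"x":0.27,"y":0.3537,"z":0.0945,"twist":-0.007}
  ]
}}

```text
clock: 13.45
tcp_pos: [0.5298, -0.035, 0.0323]
tcp_rot: [0.617, 0.787, -0.004, 0.013]
ft_force: [-0.5, -0.2, -0.2]
opening: 0.0002
```

```bash
python3 -c "
from h import *
to((.5304,-.0357,.030),103.6)
"
```

```text
t 13.45 pos [ 0.5298 -0.035   0.0323] ang 103.74 tilt [ 0.015 -0.022 -1.   ] F [-0.51 -0.19 -0.21] T [-0.03 -0.01 -0.  ]
cmd xyz [-0.0015  0.0008  0.0046] twist 0.0008
```

Call:
{"op": "step_arm", "data": {
  "commands": [
    {"x":-0.001,"y":0.001,"z":0.002,"twist":0.001},
    {"x":-0.001,"y":0.001,"z":0.0042,"twist":0.001},
    {"x":-0.001,"y":0.001,"z":0.0042,"twist":0.001}
  ]
}}

```text
clock: 13.82
tcp_pos: [0.5307, -0.0357, 0.0309]
tcp_rot: [0.619, 0.785, -0.003, 0.013]
ft_force: [0.9, 0.2, 0.8]
opening: 0.0002
```

Call:
{"op": "step_arm", "data": {
  "commands": [
    {"x":0.0,"y":0,"z":0.0022,"twist":0},
    {"x":0.004,"y":-0.0003,"z":0.0024,"twist":0},
    {"x":0.008,"y":-0.0004,"z":0.0026,"twist":0}
  ]
}}

```text
clock: 14.2
tcp_pos: [0.5301, -0.0327, 0.0305]
tcp_rot: [0.619, 0.785, -0.004, 0.014]
ft_force: [-0.8, -4.8, 6.6]
opening: -0.0002
```

Call:
{"op": "step_arm", "data": {
  "commands": [
    {"x":0.004,"y":-0.0004,"z":0.0026,"twist":0},
    {"x":0.008,"y":-0.0006,"z":0.003,"twist":0}
  ]
}}

```text
clock: 14.45
tcp_pos: [0.5293, -0.0297, 0.0301]
tcp_rot: [0.619, 0.785, -0.004, 0.016]
ft_force: [-3.1, -4.0, 6.9]
opening: -0.0005
```

Call:
{"op": "step_arm", "data": {
  "commands": [
    {"x":0.004,"y":-0.0005,"z":0.0026,"twist":0},
    {"x":0.008,"y":-0.0006,"z":0.003,"twist":0}
  ]
}}

```text
clock: 14.7
tcp_pos: [0.5284, -0.0268, 0.0296]
tcp_rot: [0.62, 0.785, -0.004, 0.017]
ft_force: [-2.1, -4.8, 7.8]
opening: -0.0002
```

Call:
{"op": "step_arm", "data": {
  "commands": [
    {"x":0.004,"y":-0.0005,"z":0.0026,"twist":0},
    {"x":0.008,"y":-0.0006,"z":0.003,"twist":0}
  ]
}}

```text
clock: 14.95
tcp_pos: [0.5276, -0.024, 0.0293]
tcp_rot: [0.62, 0.784, -0.005, 0.018]
ft_force: [-3.6, -6.8, 9.6]
opening: 0.0001
```

Call:
{"op": "step_arm", "data": {
  "commands": [
    {"x":0.004,"y":-0.0005,"z":0.0026,"twist":0},
    {"x":0.007,"y":-0.0006,"z":0.0029,"twist":0}
  ]
}}

```text
clock: 15.2
tcp_pos: [0.527, -0.0219, 0.0291]
tcp_rot: [0.621, 0.784, -0.005, 0.019]
ft_force: [-3.8, -6.1, 10.1]
opening: -0.0003
```

```bash
python3 -c "
from h import *
to((.5304,-.0357,.030),103.6)
"
```

```text
t 15.2 pos [ 0.527  -0.0219  0.0291] ang 103.26 tilt [ 0.024 -0.032 -0.999] F [-3.8  -6.09 10.11] T [-1.38  0.71 -0.05]
cmd xyz [-0.0286  0.0004 -0.0008] twist -0.0019
```

Call:
{"op": "step_arm", "data": {
  "commands": [
    {"x":0,"y":0,"z":-0.008,"twist":0},
    {"x":-0.028,"y":0.0005,"z":-0.01,"twist":0},
    {"x":-0.028,"y":0.0005,"z":-0.007,"twist":-0.002},
    {"x":-0.028,"y":0.0005,"z":-0.001,"twist":-0.002},
    {"x":-0.028,"y":0.0005,"z":0.0008,"twist":-0.002},
    {"x":-0.028,"y":0.0005,"z":0.0008,"twist":-0.002}
  ]
}}

```text
clock: 15.95
tcp_pos: [0.5304, -0.0356, 0.0295]
tcp_rot: [0.618, 0.786, -0.005, 0.02]
ft_force: [-1.6, -2.3, 5.4]
opening: -0.0002
```

Call:
{"op": "step_arm", "data": {
  "commands": [
    {"x":0.004,"y":-0.0004,"z":0.0024,"twist":0},
    {"x":0.008,"y":-0.0005,"z":0.0025,"twist":0}
  ]
}}

```text
clock: 16.2
tcp_pos: [0.5299, -0.0329, 0.0295]
tcp_rot: [0.618, 0.786, -0.006, 0.021]
ft_force: [-4.1, -6.8, 14.2]
opening: 0.0
```

Call:
{"op": "step_arm", "data": {
  "commands": [
    {"x":0.004,"y":-0.0005,"z":0.0023,"twist":0},
    {"x":0.008,"y":-0.0006,"z":0.0024,"twist":0}
  ]
}}

```text
clock: 16.45
tcp_pos: [0.5292, -0.0304, 0.0296]
tcp_rot: [0.619, 0.785, -0.007, 0.023]
ft_force: [-2.9, -8.8, 14.6]
opening: -0.0001
```

```bash
python3 -c "
from h import *
to((.5304,-.0357,.030),103.6)
"
```

```text
t 16.45 pos [ 0.5292 -0.0304  0.0296] ang 103.51 tilt [ 0.028 -0.039 -0.999] F [-2.86 -8.77 14.57] T [-1.84  0.71 -0.01]
cmd xyz [-0.0109 -0.0002 -0.0002] twist -0.0005
```

Call:
{"op": "step_arm", "data": {
  "commands": [
    {"x":0.004,"y":-0.0005,"z":0.0014,"twist":0},
    {"x":0.008,"y":-0.0006,"z":0.0014,"twist":0}
  ]
}}

```text
clock: 16.7
tcp_pos: [0.5288, -0.0272, 0.0297]
tcp_rot: [0.619, 0.785, -0.007, 0.024]
ft_force: [1.3, -3.8, 6.5]
opening: 0.0003
```

```bash
python3 -c "
from h import *
to((.5304,-.0357,.030),103.6)
"
```

```text
t 16.7 pos [ 0.5288 -0.0272  0.0297] ang 103.47 tilt [ 0.03  -0.04  -0.999] F [ 1.27 -3.82  6.46] T [-0.89 -0.13 -0.06]
cmd xyz [-0.0173 -0.0008  0.0001] twist -0.0007
```

Call:
{"op": "step_arm", "data": {
  "commands": [
    {"x":0,"y":0,"z":-0.02,"twist":0},
    {"x":-0.02,"y":0,"z":-0.1,"twist":0},
    {"x":-0.1,"y":-0.1,"z":-0.1,"twist":0},
    {"x":-0.2,"y":-0.2,"z":-0.1,"twist":0},
    {"x":-0.3,"y":-0.3,"z":-0.1,"twist":0},
    {"x":-0.3,"y":-0.35,"z":-0.1,"twist":0}
  ]
}}

```text
clock: 17.45
tcp_pos: [0.3908, -0.2136, 0.0835]
tcp_rot: [0.62, 0.785, -0.007, 0.025]
ft_force: [0.8, -0.5, 0.7]
opening: 0.0005
```

```bash
python3 look.py f
```

```text
axis 1.8222811443035902 0.0007876255710625911 -0.21430581217232367 | 1.821593412439731 -0.001136764168688777 -0.21844759265260041
```

View pics/f_rect.png

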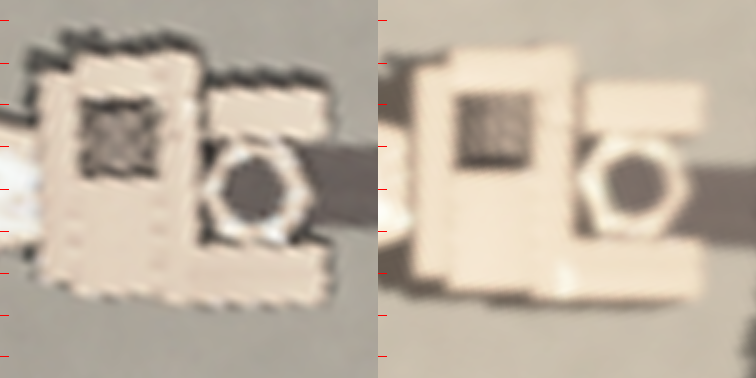

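```bash
python3 -c "
from h import *
to((.5301,-.0355,.0335),104.4)
"
```

```text
t 17.55 pos [ 0.3896 -0.2133  0.0834] ang 103.28 tilt [ 0.029 -0.041 -0.999] F [ 0.89 -0.54 -0.5 ] T [-0.03 -0.05 -0.04]
cmd xyz [0.2858 0.3534 0.0934] twist -0.0062
```

Call:
{"op": "step_arm", "data": {
  "commands": [
    {"x":0.1,"y":0.12,"z":0,"twist":-0.006},
    {"x":0.18,"y":0.22,"z":0,"twist":-0.006},
    {"x":0.26,"y":0.32,"z":0,"twist":-0.006},
    {"x":0.284,"y":0.3534,"z":0.05,"twist":-0.006},
    {"x":0.285,"y":0.3534,"z":0.088,"twist":-0.006},
    {"x":0.285,"y":0.3534,"z":0.0925,"twist":-0.006}
  ]
}}

```text
clock: 18.3
tcp_pos: [0.529, -0.0355, 0.0324]
tcp_rot: [0.613, 0.79, -0.008, 0.023]
ft_force: [-0.2, -0.3, 1.2]
opening: -0.0004
```

```bash
python3 -c "
from h import *
to((.5301,-.0355,.030),104.4)
"
```

```text
t 18.3 pos [ 0.529  -0.0355  0.0324] ang 104.41 tilt [ 0.026 -0.04  -0.999] F [-0.25 -0.33  1.19] T [0.   0.08 0.  ]
cmd xyz [-0.0004  0.0021  0.0048] twist 0.0001
```

Call:
{"op": "step_arm", "data": {
  "commands": [
    {"x":0,"y":0.002,"z":0.003,"twist":0},
    {"x":0,"y":0.002,"z":0.0055,"twist":0},
    {"x":0,"y":0.002,"z":0.006,"twist":0},
    {"x":0,"y":0.002,"z":0.006,"twist":0}
  ]
}}

```text
clock: 18.8
tcp_pos: [0.5302, -0.0359, 0.0301]
tcp_rot: [0.613, 0.79, -0.008, 0.023]
ft_force: [-1.6, -1.7, 3.1]
opening: 0.0001
```

Call:
{"op": "step_arm", "data": {
  "commands": [
    {"x":0.004,"y":-0.0003,"z":0.0018,"twist":0},
    {"x":0.008,"y":-0.0005,"z":0.0018,"twist":0}
  ]
}}

```text
clock: 19.05
tcp_pos: [0.5298, -0.0325, 0.03]
tcp_rot: [0.613, 0.79, -0.008, 0.024]
ft_force: [0.6, -2.8, 5.7]
opening: 0.0003
```

```bash
python3 -c "
from h import *
to((.5301,-.0355,.030),104.4)
"
```

```text
t 19.05 pos [ 0.5298 -0.0325  0.03  ] ang 104.34 tilt [ 0.029 -0.042 -0.999] F [ 0.65 -2.8   5.72] T [-0.58 -0.13  0.  ]
cmd xyz [-0.0059 -0.001   0.0002] twist -0.0003
```

Call:
{"op": "step_arm", "data": {
  "commands": [
    {"x":0.004,"y":-0.0003,"z":0.0022,"twist":0},
    {"x":0.008,"y":-0.0005,"z":0.0022,"twist":0}
  ]
}}

```text
clock: 19.3
tcp_pos: [0.5295, -0.0292, 0.0297]
tcp_rot: [0.613, 0.79, -0.007, 0.026]
ft_force: [1.2, -4.4, 4.7]
opening: 0.0002
```

```bash
python3 -c "
from h import *
to((.5301,-.0355,.030),104.4)
"
```

```text
t 19.3 pos [ 0.5295 -0.0292  0.0297] ang 104.31 tilt [ 0.031 -0.043 -0.999] F [ 1.15 -4.43  4.74] T [-0.75 -0.2  -0.03]
cmd xyz [-0.0126 -0.0019  0.0001] twist -0.0005
```

Call:
{"op": "step_arm", "data": {
  "commands": [
    {"x":0.003,"y":-0.0003,"z":0.0028,"twist":0},
    {"x":0.008,"y":-0.0008,"z":0.0028,"twist":0}
  ]
}}

```text
clock: 19.55
tcp_pos: [0.5292, -0.0263, 0.0297]
tcp_rot: [0.613, 0.789, -0.007, 0.027]
ft_force: [1.1, -5.1, 7.7]
opening: -0.0
```

```bash
python3 -c "
from h import *
to((.5301,-.0355,.030),104.4)
"
```

```text
t 19.55 pos [ 0.5292 -0.0263  0.0297] ang 104.25 tilt [ 0.034 -0.045 -0.998] F [ 1.08 -5.09  7.65] T [-1.06 -0.13 -0.11]
cmd xyz [-0.0183 -0.0027  0.0002] twist -0.0008
```

Call:
{"op": "step_arm", "data": {
  "commands": [
    {"x":0.003,"y":-0.0015,"z":0.0024,"twist":0},
    {"x":0.008,"y":-0.002,"z":0.0024,"twist":0}
  ]
}}

```text
clock: 19.8
tcp_pos: [0.5283, -0.0232, 0.0295]
tcp_rot: [0.614, 0.789, -0.007, 0.029]
ft_force: [1.9, -4.4, 6.1]
opening: -0.0002
```

```bash
python3 -c "
from h import *
to((.5301,-.0355,.030),104.4)
"
```

```text
t 19.8 pos [ 0.5283 -0.0232  0.0295] ang 104.22 tilt [ 0.037 -0.046 -0.998] F [ 1.92 -4.4   6.11] T [-0.91 -0.22 -0.  ]
cmd xyz [-0.0247 -0.0027  0.0003] twist -0.001
```

Call:
{"op": "step_arm", "data": {
  "commands": [
    {"x":0,"y":0,"z":-0.008,"twist":0},
    {"x":-0.024,"y":-0.0025,"z":-0.01,"twist":0},
    {"x":-0.024,"y":-0.0025,"z":-0.006,"twist":-0.001},
    {"x":-0.024,"y":-0.0025,"z":0,"twist":-0.001},
    {"x":-0.024,"y":-0.0025,"z":0.0012,"twist":-0.001},
    {"x":-0.024,"y":-0.0025,"z":0.0012,"twist":-0.001}
  ]
}}

```text
clock: 20.55
tcp_pos: [0.5301, -0.0355, 0.03]
tcp_rot: [0.613, 0.79, -0.007, 0.029]
ft_force: [-2.6, -2.1, 7.3]
opening: -0.0
```

```bash
python3 -c "
from h import *
to((.5301,-.0355,.030),104.4)
"
```

```text
t 20.55 pos [ 0.5301 -0.0355  0.03  ] ang 104.38 tilt [ 0.038 -0.047 -0.998] F [-2.57 -2.1   7.28] T [-0.49  0.49 -0.02]
cmd xyz [ 0.0001 -0.      0.    ] twist -0.0001
```

Call:
{"op": "step_arm", "data": {
  "commands": [
    {"x":0.004,"y":-0.0008,"z":0.0024,"twist":0},
    {"x":0.008,"y":-0.0012,"z":0.0026,"twist":0},
    {"x":0.012,"y":-0.0014,"z":0.0028,"twist":0}
  ]
}}

```text
clock: 20.92
tcp_pos: [0.5291, -0.0315, 0.0302]
tcp_rot: [0.613, 0.789, -0.008, 0.032]
ft_force: [-2.6, -9.2, 16.7]
opening: -0.0004
```

```bash
python3 -c "
from h import *
to((.5301,-.0355,.030),104.4)
"
```

```text
t 20.925 pos [ 0.5291 -0.0315  0.0302] ang 104.3 tilt [ 0.041 -0.051 -0.998] F [-2.61 -9.17 16.72] T [-2.14  0.5  -0.05]
cmd xyz [-0.0081 -0.0001  0.0008] twist -0.0006
```

Call:
{"op": "step_arm", "data": {
  "commands": [
    {"x":0.004,"y":-0.0006,"z":0.0016,"twist":0},
    {"x":0.009,"y":-0.0009,"z":0.0018,"twist":0}
  ]
}}

```text
clock: 21.18
tcp_pos: [0.5287, -0.0281, 0.0302]
tcp_rot: [0.613, 0.789, -0.007, 0.033]
ft_force: [1.0, -4.6, 8.3]
opening: -0.0001
```

```bash
python3 -c "
from h import *
to((.5301,-.0355,.030),104.4)
"
```

```text
t 21.175 pos [ 0.5287 -0.0281  0.0302] ang 104.25 tilt [ 0.043 -0.052 -0.998] F [ 0.99 -4.61  8.3 ] T [-0.84 -0.18 -0.01]
cmd xyz [-0.0151 -0.001   0.0013] twist -0.0008
```

Call:
{"op": "step_arm", "data": {
  "commands": [
    {"x":0.004,"y":-0.001,"z":0.002,"twist":0},
    {"x":0.009,"y":-0.0014,"z":0.0022,"twist":0}
  ]
}}

```text
clock: 21.42
tcp_pos: [0.528, -0.0246, 0.0299]
tcp_rot: [0.613, 0.789, -0.007, 0.035]
ft_force: [1.6, -3.8, 8.2]
opening: 0.0001
```

```bash
python3 -c "
from h import *
to((.5301,-.0355,.030),104.4)
"
```

```text
t 21.425 pos [ 0.528  -0.0246  0.0299] ang 104.21 tilt [ 0.046 -0.054 -0.997] F [ 1.56 -3.83  8.25] T [-1.01 -0.22  0.03]
cmd xyz [-0.0221 -0.0014  0.0012] twist -0.0011
```

Call:
{"op": "step_arm", "data": {
  "commands": [
    {"x":0,"y":0,"z":-0.02,"twist":0},
    {"x":-0.02,"y":0,"z":-0.1,"twist":0},
    {"x":-0.1,"y":-0.1,"z":-0.1,"twist":0},
    {"x":-0.2,"y":-0.2,"z":-0.1,"twist":0},
    {"x":-0.3,"y":-0.3,"z":-0.1,"twist":0},
    {"x":-0.3,"y":-0.35,"z":-0.1,"twist":0}
  ]
}}

```text
clock: 22.18
tcp_pos: [0.3917, -0.2121, 0.0842]
tcp_rot: [0.614, 0.788, -0.007, 0.035]
ft_force: [-0.2, -0.1, -0.1]
opening: -0.0004
```

```bash
python3 look.py g 1.82
```

```text
axis 1.820798776777654 0.0009604590393265071 -0.19105923123102236 | 1.8180558936341626 -0.0013420961151593045 -0.22739199331181154
```

View pics/g_rect.png

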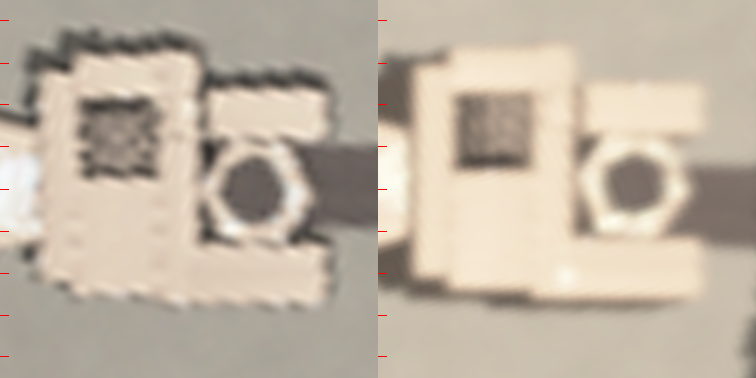

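```bash
cat > gap.py <<'E'
from h import *
import sys
def edge(p,lo,hi,sign):
    g=np.gradient(p)*sign; w=g[lo:hi].clip(0); i=lo+w.argmax(); 
    a,b,c=g[i-1],g[i],g[i+1]; return i+.5*(a-c)/(a-2*b+c)
def gap(t,n,th,oy=0.):
    o={'top':(.5315,.0061),'scene':(.5343,.007)}[n]
    s=dict(np.load(f'{t}_{n}.npz')); sc=10000
    r=rect(s,th,o,sc=sc,x0=-.04,x1=.03); hsv=cv2.cvtColor(r,cv2.COLOR_RGB2HSV)
    out=[]
    for x in np.arange(.004,.0115,.0015):
        c=int((x+.04)*sc)
        p=cv2.GaussianBlur(r[:,c-8:c+8].astype(float).sum(2).mean(1).reshape(-1,1),(1,31),0).ravel()
        row=lambda y:int((.045-y)*sc)
        mo=edge(p,row(.034),row(.021),1); fo=edge(p,row(-.021),row(-.034),-1)
        out.append(((.045-mo/sc)*1e3,(.045-fo/sc)*1e3))
    out=np.array(out); m=np.median(out,0); return m[0],m[1],m[0]-m[1],np.ptp(out[:,0]-out[:,1])
if __name__=='__main__':
    for t,th in (('a',1.8127),('d',1.7918),('e',1.8084),('f',1.822),('g',1.8195)):
        for n in('top','scene'): print(t,n,np.round(gap(t,n,th),2))
E
python3 gap.py
```

```text
a top [ 28.14 -28.92  57.06   1.  ]
a scene [ 29.41 -27.81  57.22   0.48]
d top [ 24.98 -29.84  54.82   0.79]
d scene [ 26.23 -29.07  55.3    0.37]
e top [ 24.03 -28.53  52.56   0.9 ]
e scene [ 25.95 -27.38  53.33   0.91]
f top [ 24.01 -26.91  50.91   0.86]
f scene [ 25.32 -25.82  51.14   0.37]
g top [ 23.98 -26.91  50.88   0.84]
g scene [ 25.14 -25.74  50.88   0.59]
```

```bash
python3 -c "
from h import *
to((.5296,-.0340,.0325),104.3)
"
```

```text
t 22.275 pos [ 0.3905 -0.2118  0.0841] ang 104.0 tilt [ 0.045 -0.054 -0.998] F [0.34 0.09 0.12] T [ 0.06  0.06 -0.  ]
cmd xyz [0.2837 0.3532 0.0962] twist -0.0017
```

Call:
{"op": "step_arm", "data": {
  "commands": [
    {"x":0.1,"y":0.12,"z":0,"twist":-0.002},
    {"x":0.18,"y":0.22,"z":0,"twist":-0.002},
    {"x":0.26,"y":0.32,"z":0,"twist":-0.002},
    {"x":0.284,"y":0.3532,"z":0.05,"twist":-0.002},
    {"x":0.284,"y":0.3532,"z":0.088,"twist":-0.002},
    {"x":0.284,"y":0.3532,"z":0.0955,"twist":-0.002},
    {"x":0.284,"y":0.3532,"z":0.0955,"twist":-0.002}
  ]
}}

```text
clock: 23.15
tcp_pos: [0.5292, -0.0344, 0.0332]
tcp_rot: [0.613, 0.789, -0.008, 0.034]
ft_force: [-0.7, 0.4, -0.3]
opening: 0.0
```

```bash
python3 -c "
from h import *
to((.5296,-.0340,.0295),104.3)
"
```

```text
t 23.15 pos [ 0.5292 -0.0344  0.0332] ang 104.31 tilt [ 0.045 -0.054 -0.998] F [-0.65  0.38 -0.32] T [ 0.05  0.01 -0.02]
cmd xyz [0.0011 0.0008 0.0073] twist 0.0001
```

Call:
{"op": "step_arm", "data": {
  "commands": [
    {"x":0,"y":0.001,"z":0.004,"twist":0},
    {"x":0,"y":0.001,"z":0.007,"twist":0},
    {"x":0,"y":0.001,"z":0.0073,"twist":0},
    {"x":0,"y":0.001,"z":0.0073,"twist":0}
  ]
}}

```text
clock: 23.65
tcp_pos: [0.5302, -0.035, 0.0305]
tcp_rot: [0.613, 0.789, -0.007, 0.035]
ft_force: [-0.8, -1.3, 4.5]
opening: -0.0002
```

Call:
{"op": "step_arm", "data": {
  "commands": [
    {"x":0.003,"y":-0.0006,"z":0.002,"twist":0},
    {"x":0.007,"y":-0.0009,"z":0.0021,"twist":0}
  ]
}}

```text
clock: 23.9
tcp_pos: [0.5297, -0.0325, 0.0304]
tcp_rot: [0.613, 0.789, -0.007, 0.036]
ft_force: [0.1, -1.4, 4.6]
opening: 0.0001
```

Call:
{"op": "step_arm", "data": {
  "commands": [
    {"x":0.003,"y":-0.0008,"z":0.0023,"twist":0},
    {"x":0.007,"y":-0.0012,"z":0.0024,"twist":0}
  ]
}}

```text
clock: 24.15
tcp_pos: [0.5293, -0.0299, 0.0302]
tcp_rot: [0.614, 0.789, -0.007, 0.038]
ft_force: [1.3, -2.0, 6.0]
opening: -0.0001
```

Call:
{"op": "step_arm", "data": {
  "commands": [
    {"x":0.003,"y":-0.0008,"z":0.0023,"twist":0},
    {"x":0.007,"y":-0.0012,"z":0.0024,"twist":0}
  ]
}}

```text
clock: 24.4
tcp_pos: [0.5288, -0.0274, 0.03]
tcp_rot: [0.614, 0.788, -0.007, 0.039]
ft_force: [0.5, -2.3, 5.8]
opening: 0.0002
```

Call:
{"op": "step_arm", "data": {
  "commands": [
    {"x":0.001,"y":-0.0006,"z":0.003,"twist":0},
    {"x":0.004,"y":-0.0012,"z":0.0034,"twist":0},
    {"x":0.008,"y":-0.0014,"z":0.0036,"twist":0}
  ]
}}

```text
clock: 24.78
tcp_pos: [0.5286, -0.0247, 0.0298]
tcp_rot: [0.614, 0.788, -0.006, 0.041]
ft_force: [0.4, -4.6, 8.6]
opening: -0.0002
```

Call:
{"op": "step_arm", "data": {
  "commands": [
    {"x":0.004,"y":-0.0012,"z":0.0026,"twist":0},
    {"x":0.008,"y":-0.0014,"z":0.0028,"twist":0}
  ]
}}

```text
clock: 25.02
tcp_pos: [0.5281, -0.0218, 0.0296]
tcp_rot: [0.614, 0.788, -0.006, 0.043]
ft_force: [1.4, -2.8, 8.2]
opening: -0.0006
```

```bash
python3 -c "
from h import *
to((.5977,-.106,.06),104.25)
to((.5977,-.106,.018),104.25)
"
```

```text
t 25.025 pos [ 0.5281 -0.0218  0.0296] ang 104.0 tilt [ 0.061 -0.062 -0.996] F [ 1.42 -2.76  8.19] T [-0.7  -0.12 -0.06]
cmd xyz [-0.201   0.0963 -0.0418] twist -0.0014
t 25.025 pos [ 0.5281 -0.0218  0.0296] ang 104.0 tilt [ 0.061 -0.062 -0.996] F [ 1.42 -2.76  8.19] T [-0.7  -0.12 -0.06]
cmd xyz [-0.1948  0.0926  0.0419] twist -0.0014
```

Call:
{"op": "step_arm", "data": {
  "commands": [
    {"x":0,"y":0,"z":-0.03,"twist":0},
    {"x":-0.03,"y":0.0,"z":-0.07,"twist":0},
    {"x":-0.1,"y":0.05,"z":-0.06,"twist":0},
    {"x":-0.17,"y":0.0963,"z":-0.05,"twist":-0.001},
    {"x":-0.201,"y":0.0963,"z":-0.042,"twist":-0.001},
    {"x":-0.201,"y":0.0963,"z":-0.042,"twist":-0.001},
    {"x":-0.201,"y":0.0963,"z":-0.042,"twist":-0.001}
  ]
}}

```text
clock: 25.9
tcp_pos: [0.597, -0.1053, 0.0603]
tcp_rot: [0.613, 0.789, -0.006, 0.043]
ft_force: [0.2, 0.7, -0.2]
opening: -0.0004
```

```bash
python3 -c "
from h import *
to((.5977,-.106,.018),104.25)
s=snap('scene','h')
cv2.imwrite('pics/h1.png',cv2.resize(s['img'][170:400,200:400],None,fx=2.6,fy=2.6,interpolation=cv2.INTER_CUBIC)[:,:,::-1])
"
```

```text
t 25.9 pos [ 0.597  -0.1053  0.0603] ang 104.19 tilt [ 0.06  -0.061 -0.996] F [ 0.21  0.65 -0.2 ] T [ 0.09  0.06 -0.01]
cmd xyz [ 0.0047 -0.0026  0.0845] twist -0.0004
```

View pics/h1.png

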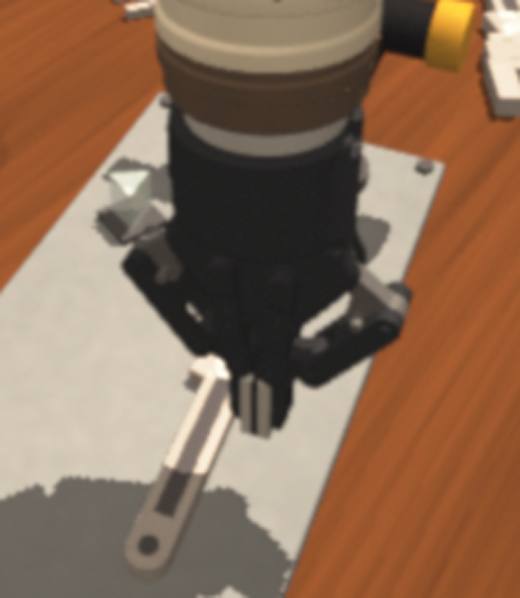

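Call:
{"op": "step_arm", "data": {
  "commands": [
    {"x":0.002,"y":-0.001,"z":0.04,"twist":0},
    {"x":0.005,"y":-0.0026,"z":0.075,"twist":0},
    {"x":0.005,"y":-0.0026,"z":0.0845,"twist":0},
    {"x":0.005,"y":-0.0026,"z":0.0845,"twist":0}
  ]
}}

```text
clock: 26.45
tcp_pos: [0.5974, -0.1056, 0.0174]
tcp_rot: [0.613, 0.789, -0.006, 0.042]
ft_force: [-0.4, -0.1, 0.5]
opening: 0.0
```

Call:
{"op": "step_arm", "data": {
  "commands": [
    {"x":0,"y":-0.006,"z":0,"twist":0},
    {"x":0,"y":-0.012,"z":0,"twist":0},
    {"x":0,"y":-0.016,"z":0,"twist":0}
  ]
}}

```text
clock: 26.82
tcp_pos: [0.5896, -0.1077, 0.0174]
tcp_rot: [0.613, 0.789, -0.006, 0.042]
ft_force: [-0.6, -0.5, -0.1]
opening: 0.0004
```

```bash
python3 -c "
from h import *
to((.5977,-.106,.018),104.25)
"
```

```text
t 26.825 pos [ 0.5896 -0.1077  0.0174] ang 104.21 tilt [ 0.06  -0.061 -0.996] F [-0.63 -0.55 -0.11] T [0.03 0.09 0.02]
cmd xyz [-0.0008  0.0166 -0.0005] twist -0.0002
```

Call:
{"op": "step_arm", "data": {
  "commands": [
    {"x":0,"y":-0.005,"z":0,"twist":0},
    {"x":0,"y":-0.01,"z":0,"twist":0},
    {"x":0,"y":-0.012,"z":0,"twist":0}
  ]
}}

```text
clock: 27.2
tcp_pos: [0.5841, -0.1093, 0.0174]
tcp_rot: [0.613, 0.789, -0.005, 0.043]
ft_force: [2.1, -0.7, 0.5]
opening: -0.0004
```

Call:
{"op": "step_arm", "data": {
  "commands": [
    {"x":0,"y":-0.004,"z":0,"twist":0},
    {"x":0,"y":-0.008,"z":0,"twist":0}
  ]
}}

```text
clock: 27.45
tcp_pos: [0.5804, -0.1104, 0.0174]
tcp_rot: [0.613, 0.789, -0.005, 0.043]
ft_force: [2.8, -0.8, 1.1]
opening: 0.0001
```

Call:
{"op": "step_arm", "data": {
  "commands": [
    {"x":-0.002,"y":-0.015,"z":0,"twist":0.019},
    {"x":-0.003,"y":-0.03,"z":0,"twist":0.038},
    {"x":-0.0035,"y":-0.0454,"z":0,"twist":0.057},
    {"x":-0.003,"y":-0.0606,"z":0,"twist":0.076},
    {"x":-0.0013,"y":-0.0758,"z":0,"twist":0.0955},
    {"x":-0.0013,"y":-0.0758,"z":0,"twist":0.0955}
  ]
}}

```text
clock: 28.2
tcp_pos: [0.545, -0.1201, 0.0172]
tcp_rot: [0.724, 0.688, 0.003, 0.045]
ft_force: [4.3, 2.5, 5.1]
opening: 0.0002
```

```bash
cat > ang.py <<'E'
from h import *
r=robot.sense(); p=r['tcp_pos'][:2]-np.array([.533,.0066]); M=Ro.from_quat(r['tcp_rot']).as_matrix()
a=np.arctan2(M[1,0],M[0,0]); X=np.array([np.cos(a),np.sin(a)]);Y=np.array([-X[1],X[0]])
F=r['ft_force'][:2]; print('t',r['clock'],'tool ang rad',a.round(4),'L',-p@X.round(4),'d',-p@Y,'z',r['tcp_pos'][2].round(4),'F normal',(-F@Y).round(2),'F along',(F@X).round(2),'moment',(p[0]*-F[1]-p[1]*-F[0]).round(3),'T',r['ft_torque'].round(2))
rho=np.hypot(*p); dd=.0208
print('handle ang',np.arctan2(-p[1],-p[0])-np.arcsin(dd/rho))
E
python3 ang.py
```

```text
t 28.2 tool ang rad 1.5177 L 0.1258962780510062 d 0.018741661028704233 z 0.0172 F normal 4.15 F along 2.7 moment -0.574 T [ 0.54 -0.8   0.05]
handle ang 1.5013542965612756
```

Call:
{"op": "step_arm", "data": {
  "commands": [
    {"x":-0.0018,"y":-0.015,"z":-0.0015,"twist":0.022},
    {"x":-0.0028,"y":-0.03,"z":-0.0015,"twist":0.042},
    {"x":-0.0028,"y":-0.0455,"z":-0.0015,"twist":0.062},
    {"x":-0.0022,"y":-0.055,"z":-0.0015,"twist":0.074},
    {"x":-0.0022,"y":-0.055,"z":-0.0015,"twist":0.074}
  ]
}}

```text
clock: 28.82
tcp_pos: [0.5189, -0.1201, 0.0178]
tcp_rot: [0.799, 0.599, 0.009, 0.045]
ft_force: [4.4, -0.9, 5.8]
opening: -0.0004
```

```bash
python3 ang.py
```

```text
t 28.825 tool ang rad 1.2849 L 0.12549045417382698 d 0.022206919283969003 z 0.0178 F normal 4.5 F along 0.36 moment -0.573 T [-0.01 -0.81  0.06]
handle ang 1.2961367782345168
```

```bash
python3 - <<'E'
from h import *
s=snap('scene','i')
cv2.imwrite('pics/i1.png',cv2.resize(s['img'][190:390,180:380],None,fx=2.9,fy=2.9,interpolation=cv2.INTER_CUBIC)[:,:,::-1])
E
python3 ang.py
```

```text
t 28.875 tool ang rad 1.2854 L 0.12549068305124594 d 0.022170344199432392 z 0.0177 F normal 4.02 F along 0.61 moment -0.518 T [-0.02 -0.8   0.04]
handle ang 1.2963466395048242
```

View pics/i1.png

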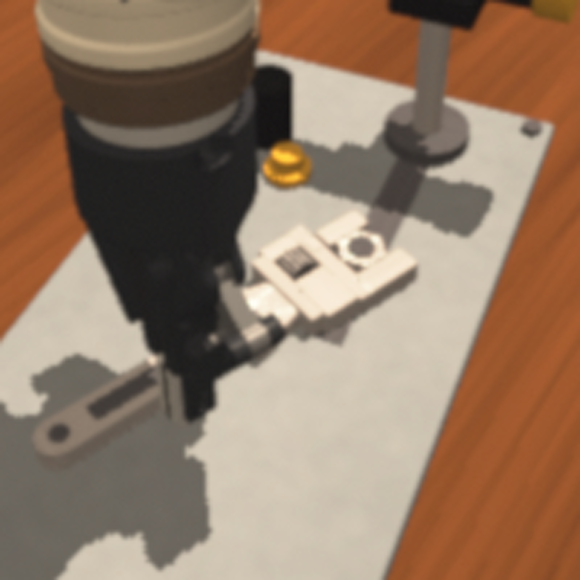

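Call:
{"op": "step_arm", "data": {
  "commands": [
    {"x":0,"y":0.006,"z":-0.001,"twist":0},
    {"x":0,"y":0.008,"z":-0.001,"twist":0},
    {"x":0,"y":0.006,"z":-0.001,"twist":0}
  ]
}}

```text
clock: 29.25
tcp_pos: [0.5214, -0.1208, 0.018]
tcp_rot: [0.799, 0.599, 0.009, 0.045]
ft_force: [0.5, -0.3, -0.0]
opening: 0.0003
```

```bash
python3 ang.py; python3 -c "
from h import *
M=Ro.from_quat(robot.sense()['tcp_rot']).as_matrix();print(M.round(3))"
```

```text
t 29.25 tool ang rad 1.2854 L 0.12552621431980818 d 0.02470816892819849 z 0.018 F normal 0.58 F along -0.16 moment -0.069 T [0.01 0.08 0.  ]
handle ang 1.3164036066447755
[[ 0.281  0.957  0.068]
 [ 0.959 -0.277 -0.061]
 [-0.04   0.082 -0.996]]
```

Call:
{"op": "step_arm", "data": {
  "commands": [
    {"x":0,"y":-0.004,"z":-0.0003,"twist":0},
    {"x":0,"y":-0.008,"z":-0.0006,"twist":0},
    {"x":0,"y":-0.008,"z":-0.0006,"twist":0}
  ]
}}

```text
clock: 29.62
tcp_pos: [0.5175, -0.1197, 0.0181]
tcp_rot: [0.799, 0.599, 0.009, 0.045]
ft_force: [0.6, -0.8, -0.6]
opening: 0.0
```

```bash
python3 ang.py
```

```text
t 29.625 tool ang rad 1.2854 L 0.12553906809587 d 0.020729425715735182 z 0.0181 F normal 0.77 F along -0.58 moment -0.085 T [-0.08 -0.21  0.01]
handle ang 1.2847964757402808
```

Call:
{"op": "step_arm", "data": {
  "commands": [
    {"x":-0.0006,"y":-0.004,"z":-0.0003,"twist":0.005},
    {"x":-0.0011,"y":-0.0076,"z":-0.0006,"twist":0.01},
    {"x":-0.0011,"y":-0.0076,"z":-0.0006,"twist":0.01}
  ]
}}

```text
clock: 30.0
tcp_pos: [0.5136, -0.1192, 0.0182]
tcp_rot: [0.809, 0.587, 0.01, 0.045]
ft_force: [0.9, -0.8, -0.4]
opening: -0.0001
```

```bash
python3 ang.py
```

```text
t 30.0 tool ang rad 1.2536 L 0.1255353237178797 d 0.0208109932212727 z 0.0182 F normal 1.15 F along -0.47 moment -0.135 T [-0.17 -0.32  0.05]
handle ang 1.2536839073429171
```

Call:
{"op": "step_arm", "data": {
  "commands": [
    {"x":-0.0006,"y":-0.004,"z":-0.0003,"twist":0.005},
    {"x":-0.0011,"y":-0.0076,"z":-0.0006,"twist":0.01},
    {"x":-0.0011,"y":-0.0076,"z":-0.0006,"twist":0.01}
  ]
}}

```text
clock: 30.38
tcp_pos: [0.5096, -0.1185, 0.0182]
tcp_rot: [0.818, 0.574, 0.01, 0.045]
ft_force: [1.3, -1.0, -1.0]
opening: 0.0001
```

```bash
python3 ang.py
```

```text
t 30.375 tool ang rad 1.2219 L 0.12553914879784783 d 0.020785182271099514 z 0.0182 F normal 1.53 F along -0.5 moment -0.182 T [-0.12 -0.24  0.02]
handle ang 1.2218139902351588
```

Call:
{"op": "step_arm", "data": {
  "commands": [
    {"x":-0.0004,"y":-0.0025,"z":-0.0002,"twist":0.003},
    {"x":-0.0008,"y":-0.005,"z":-0.0004,"twist":0.0065},
    {"x":-0.0008,"y":-0.005,"z":-0.0004,"twist":0.0065}
  ]
}}

```text
clock: 30.75
tcp_pos: [0.507, -0.118, 0.0182]
tcp_rot: [0.824, 0.565, 0.011, 0.045]
ft_force: [1.8, -1.4, 0.0]
opening: 0.0002
```

```bash
python3 ang.py
```

```text
t 30.75 tool ang rad 1.2014 L 0.12554812431079418 d 0.02074717735899243 z 0.0182 F normal 2.17 F along -0.71 moment -0.258 T [-0.17 -0.32  0.05]
handle ang 1.2009295552030523
```

Call:
{"op": "step_arm", "data": {
  "commands": [
    {"x":-0.0004,"y":-0.0025,"z":-0.0002,"twist":0.003},
    {"x":-0.0008,"y":-0.005,"z":-0.0004,"twist":0.0065},
    {"x":-0.0008,"y":-0.005,"z":-0.0004,"twist":0.0065}
  ]
}}

```text
clock: 31.12
tcp_pos: [0.5044, -0.1174, 0.0182]
tcp_rot: [0.829, 0.557, 0.011, 0.045]
ft_force: [2.2, -0.5, 0.7]
opening: -0.0
```

```bash
python3 ang.py
```

```text
t 31.125 tool ang rad 1.1808 L 0.12553737008245744 d 0.020721971170692247 z 0.0182 F normal 2.23 F along 0.35 moment -0.287 T [-0.18 -0.36  0.  ]
handle ang 1.18017114732898
```

Call:
{"op": "step_arm", "data": {
  "commands": [
    {"x":-0.0003,"y":-0.002,"z":-0.0002,"twist":0.002},
    {"x":-0.0006,"y":-0.0038,"z":-0.0003,"twist":0.005},
    {"x":-0.0006,"y":-0.0038,"z":-0.0003,"twist":0.005}
  ]
}}

```text
clock: 31.5
tcp_pos: [0.5025, -0.1169, 0.0182]
tcp_rot: [0.834, 0.55, 0.011, 0.044]
ft_force: [2.8, -0.1, -0.0]
opening: 0.0001
```

```bash
python3 ang.py
```

```text
t 31.5 tool ang rad 1.165 L 0.12555341529597175 d 0.02073282288853239 z 0.0182 F normal 2.64 F along 0.98 moment -0.352 T [-0.21 -0.39  0.06]
handle ang 1.16443143204334
```

Call:
{"op": "step_arm", "data": {
  "commands": [
    {"x":-0.0004,"y":-0.0026,"z":-0.0002,"twist":0.003},
    {"x":-0.0004,"y":-0.0026,"z":-0.0002,"twist":0.003}
  ]
}}

```text
clock: 31.75
tcp_pos: [0.5012, -0.1166, 0.0182]
tcp_rot: [0.837, 0.546, 0.012, 0.044]
ft_force: [3.3, -1.5, -0.8]
opening: 0.0
```

```bash
python3 ang.py
```

```text
t 31.75 tool ang rad 1.1554 L 0.12554546959650403 d 0.02064721036247381 z 0.0182 F normal 3.6 F along -0.08 moment -0.45 T [-0.24 -0.58  0.03]
handle ang 1.1541371623347925
```

Call:
{"op": "step_arm", "data": {
  "commands": [
    {"x":-0.0002,"y":-0.0016,"z":-0.0001,"twist":0.002},
    {"x":-0.0002,"y":-0.0016,"z":-0.0001,"twist":0.002}
  ]
}}

```text
clock: 32.0
tcp_pos: [0.5005, -0.1164, 0.0183]
tcp_rot: [0.838, 0.543, 0.012, 0.044]
ft_force: [3.0, -2.3, -0.4]
opening: -0.0001
```

```bash
python3 ang.py
```

```text
t 32.0 tool ang rad 1.1489 L 0.12550033801404184 d 0.020715461877657115 z 0.0183 F normal 3.66 F along -0.85 moment -0.441 T [-0.25 -0.61  0.04]
handle ang 1.14826637893114
```

Call:
{"op": "step_arm", "data": {
  "commands": [
    {"x":-0.0003,"y":-0.002,"z":-0.0002,"twist":0.002},
    {"x":-0.0003,"y":-0.002,"z":-0.0002,"twist":0.002}
  ]
}}

```text
clock: 32.25
tcp_pos: [0.4993, -0.116, 0.0184]
tcp_rot: [0.84, 0.541, 0.012, 0.044]
ft_force: [1.0, -0.2, 1.6]
opening: 0.0002
```

```bash
python3 ang.py
```

```text
t 32.25 tool ang rad 1.1427 L 0.12549966480285263 d 0.020278518660841984 z 0.0184 F normal 0.95 F along 0.24 moment -0.124 T [-0.05 -0.35 -0.01]
handle ang 1.138503287840376
```

```bash
python3 look.py j 1.14; python3 ang.py; python3 -c "
import cv2
a=cv2.imread('pics/j_scene.png')[200:370,180:350];cv2.imwrite('pics/j1.png',cv2.resize(a,None,fx=3.4,fy=3.4,interpolation=cv2.INTER_CUBIC))"
```

```text
axis 1.0933315750664625 -0.0008876034096370056 -0.24962781982441293 | 1.1279926408839964 -0.0029162297754963735 -0.19266628808307368
t 32.35 tool ang rad 1.1428 L 0.12552156566817294 d 0.020331469968843555 z 0.0184 F normal 0.8 F along -0.11 moment -0.099 T [-0.11 -0.19 -0.03]
handle ang 1.1390334109553506
```

View pics/j_rect.png

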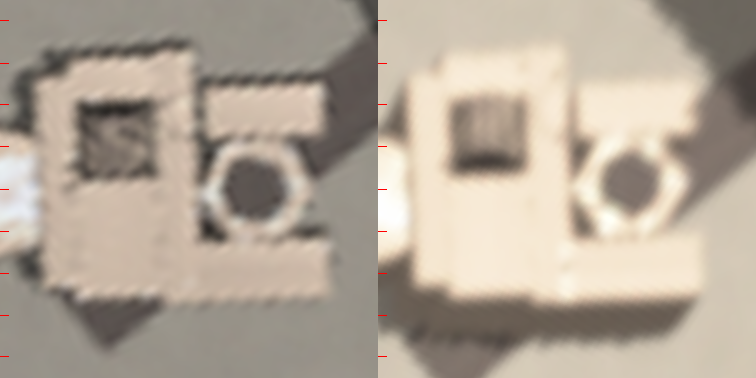

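View pics/j1.png

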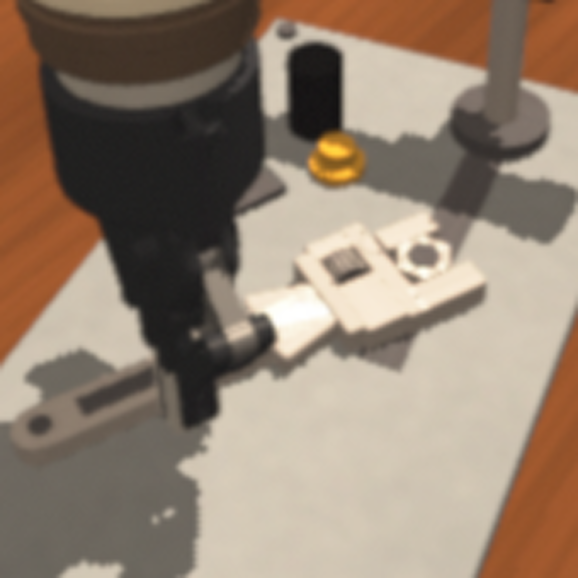

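Call:
{"op": "step_arm", "data": {
  "commands": [
    {"x":-0.0003,"y":-0.002,"z":-0.0002,"twist":0.002},
    {"x":-0.0003,"y":-0.002,"z":-0.0002,"twist":0.002}
  ]
}}

```text
clock: 32.6
tcp_pos: [0.4983, -0.1157, 0.0185]
tcp_rot: [0.842, 0.538, 0.012, 0.044]
ft_force: [1.1, -0.3, 2.5]
opening: 0.0
```

```bash
python3 ang.py
```

```text
t 32.6 tool ang rad 1.1364 L 0.12551621815121433 d 0.019972405539253675 z 0.0185 F normal 1.12 F along 0.17 moment -0.143 T [-0.06 -0.16 -0.02]
handle ang 1.129833979172645
```

```bash
python3 - <<'E'
from h import *
s=dict(np.load('j_scene.npz'));W=world(s)
for x,y in((255,330),(265,325),(230,340),(200,400),(185,385),(220,290),(120,385),(40,425),(340,265),(425,255),(440,290),(290,310),(110,395)):
    u,v=round(180+x/3.4),round(200+y/3.4); print((x,y),W[v,u].round(4))
E
```

```text
(255, 330) [ 0.5495 -0.1303  0.116 ]
(265, 325) [ 0.5508 -0.1265  0.115 ]
(230, 340) [ 0.545  -0.1378  0.115 ]
(200, 400) [ 0.5104 -0.1201  0.0389]
(185, 385) [ 0.5193 -0.1371  0.0728]
(220, 290) [ 0.5335 -0.1283  0.1244]
(120, 385) [ 0.4694 -0.1247  0.0247]
(40, 425) [ 0.4574 -0.1574  0.0243]
(340, 265) [ 0.5085 -0.0222  0.0298]
(425, 255) [0.5346 0.0077 0.0264]
(440, 290) [ 0.5504 -0.0063  0.0263]
(290, 310) [ 0.502  -0.0517  0.0238]
(110, 395) [ 0.4688 -0.1303  0.0236]
```

Call:
{"op": "step_arm", "data": {
  "commands": [
    {"x":0,"y":0.02,"z":0,"twist":0},
    {"x":0,"y":0.04,"z":-0.05,"twist":0},
    {"x":-0.05,"y":0.04,"z":-0.15,"twist":0},
    {"x":-0.17,"y":0.0,"z":-0.2,"twist":0},
    {"x":-0.28,"y":0.0,"z":-0.2,"twist":0},
    {"x":-0.36,"y":0.0,"z":-0.2,"twist":0},
    {"x":-0.36,"y":0.0,"z":-0.2,"twist":0}
  ]
}}

```text
clock: 33.48
tcp_pos: [0.4147, -0.2749, 0.1227]
tcp_rot: [0.843, 0.536, 0.012, 0.044]
ft_force: [-0.1, -0.1, -0.6]
opening: 0.0003
```

```bash
python3 look.py k 1.14; python3 -c "
import cv2
a=cv2.imread('pics/k_scene.png')[200:400,150:370];cv2.imwrite('pics/k1.png',cv2.resize(a,None,fx=2.8,fy=2.8,interpolation=cv2.INTER_CUBIC))"
```

```text
axis 1.145696967090641 0.002073521400025111 -0.24316086244274773 | 1.1418600250188689 -0.0021258472667977034 -0.2192249281631076
```

View pics/k_rect.png

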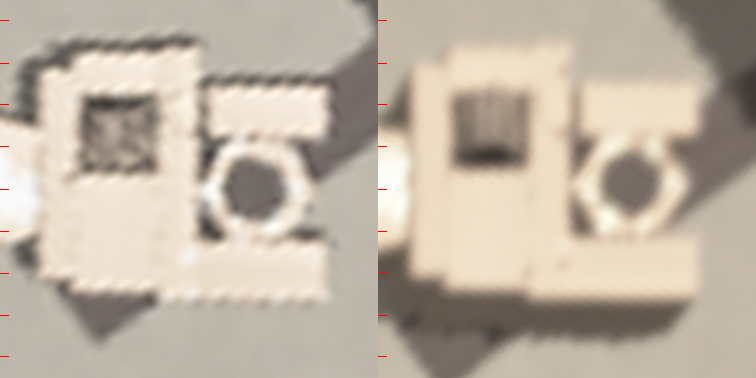

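View pics/k1.png

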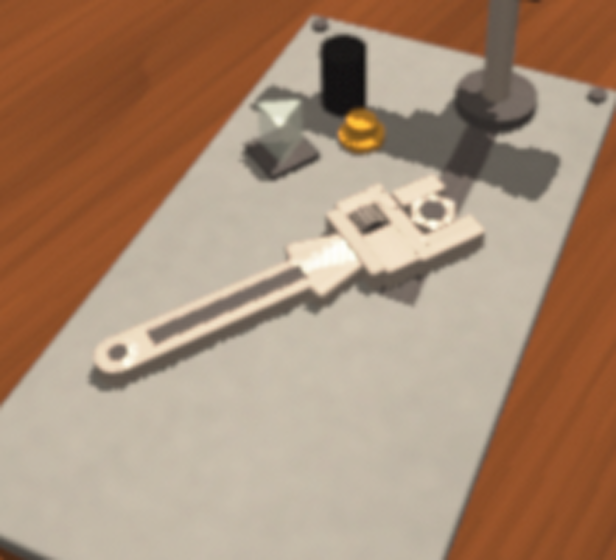

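```bash
python3 - <<'E'
from gap import *
for t,th in(('f',1.822),('g',1.8195),('k',1.144)):
    for n in('top','scene'): print(t,n,np.round(gap(t,n,th),2))
# big rect of nut & jaws
row=[]
for t,th in(('g',1.8195),('k',1.144)):
    for n,o in(('top',(.5315,.0061)),('scene',(.5343,.007))):
        s=dict(np.load(f'{t}_{n}.npz')); row.append(rect(s,th,o,x0=-.02,x1=.02,y0=-.02,y1=.02,sc=7000))
cv2.imwrite('pics/n.png',np.vstack([np.hstack(row[:2]),np.hstack(row[2:])])[:,:,::-1])
E
```

```text
f top [ 24.01 -26.91  50.91   0.86]
f scene [ 25.32 -25.82  51.14   0.37]
g top [ 23.98 -26.91  50.88   0.84]
g scene [ 25.14 -25.74  50.88   0.59]
k top [ 24.41 -26.05  50.46   0.7 ]
k scene [ 25.3  -26.28  51.58   0.47]
```

View pics/n.png

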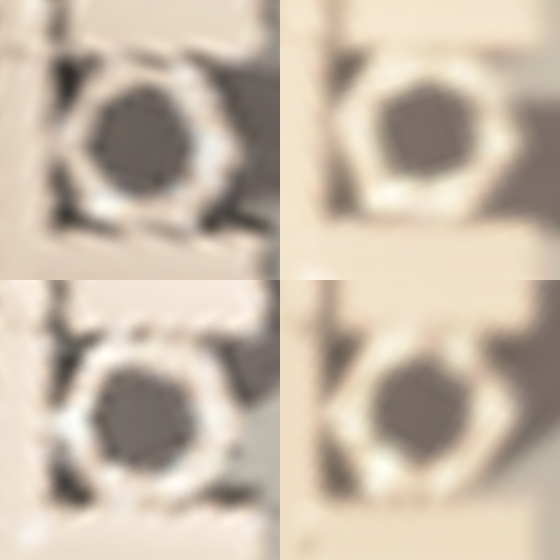

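```bash
python3 -c "
from h import *
to((.5075,-.1188,.06),65.5)
to((.5075,-.1188,.018),65.5)
"
```

```text
t 33.575 pos [ 0.4156 -0.2729  0.1225] ang 65.04 tilt [ 0.067 -0.061 -0.996] F [ 0.34 -0.3  -0.1 ] T [0.03 0.02 0.  ]
cmd xyz [0.3602 0.0264 0.1182] twist -0.0025
t 33.575 pos [ 0.4156 -0.2729  0.1225] ang 65.04 tilt [ 0.067 -0.061 -0.996] F [ 0.34 -0.3  -0.1 ] T [0.03 0.02 0.  ]
cmd xyz [0.3624 0.0191 0.2018] twist -0.0025
```

Call:
{"op": "step_arm", "data": {
  "commands": [
    {"x":0.1,"y":0.02,"z":0,"twist":0},
    {"x":0.2,"y":0.04,"z":0,"twist":-0.0025},
    {"x":0.3,"y":0.04,"z":0,"twist":-0.0025},
    {"x":0.36,"y":0.035,"z":0.05,"twist":-0.0025},
    {"x":0.361,"y":0.03,"z":0.13,"twist":-0.0025},
    {"x":0.362,"y":0.025,"z":0.19,"twist":-0.0025},
    {"x":0.3625,"y":0.022,"z":0.2,"twist":-0.0025},
    {"x":0.3625,"y":0.02,"z":0.2,"twist":-0.0025}
  ]
}}

```text
clock: 34.58
tcp_pos: [0.5081, -0.1182, 0.0194]
tcp_rot: [0.84, 0.541, 0.012, 0.044]
ft_force: [0.3, 0.0, -0.0]
opening: 0.0002
```

```bash
python3 ang.py
```

```text
t 34.575 tool ang rad 1.1441 L 0.12393330403347035 d 0.029013408572470423 z 0.0194 F normal 0.26 F along 0.13 moment -0.036 T [ 0.07  0.09 -0.02]
handle ang 1.209866758767399
```

Call:
{"op": "step_arm", "data": {
  "commands": [
    {"x":0,"y":-0.006,"z":0.001,"twist":0},
    {"x":0,"y":-0.012,"z":0.001,"twist":0},
    {"x":0,"y":-0.012,"z":0.001,"twist":0}
  ]
}}

```text
clock: 34.95
tcp_pos: [0.5028, -0.1158, 0.019]
tcp_rot: [0.84, 0.541, 0.012, 0.044]
ft_force: [-0.4, -0.2, -0.1]
opening: -0.0002
```

```bash
python3 ang.py
```

```text
t 34.95 tool ang rad 1.1439 L 0.12396941752473574 d 0.023180413191108407 z 0.019 F normal -0.27 F along -0.29 moment 0.041 T [ 0.05  0.1  -0.02]
handle ang 1.1630608171373484
```

Call:
{"op": "step_arm", "data": {
  "commands": [
    {"x":0,"y":-0.0015,"z":-0.0001,"twist":0},
    {"x":0,"y":-0.003,"z":-0.0002,"twist":0}
  ]
}}

```text
clock: 35.2
tcp_pos: [0.5015, -0.1153, 0.0192]
tcp_rot: [0.84, 0.541, 0.012, 0.044]
ft_force: [0.2, 0.2, -0.4]
opening: 0.0002
```

```bash
python3 ang.py
```

```text
t 35.2 tool ang rad 1.1438 L 0.12396727681395439 d 0.02179462952403956 z 0.0192 F normal 0.06 F along 0.29 moment -0.014 T [ 0.04  0.04 -0.01]
handle ang 1.1518186457546191
```

Call:
{"op": "step_arm", "data": {
  "commands": [
    {"x":0,"y":-0.002,"z":0,"twist":0},
    {"x":0,"y":-0.002,"z":0,"twist":0}
  ]
}}

```text
clock: 35.45
tcp_pos: [0.5005, -0.1148, 0.019]
tcp_rot: [0.84, 0.541, 0.012, 0.044]
ft_force: [0.3, 0.2, -0.7]
opening: 0.0002
```

```bash
python3 ang.py
```

```text
t 35.45 tool ang rad 1.1438 L 0.12400084710286345 d 0.020695529115835005 z 0.019 F normal 0.23 F along 0.32 moment -0.035 T [ 0.06  0.02 -0.03]
handle ang 1.1429373684143904
```

Call:
{"op": "step_arm", "data": {
  "commands": [
    {"x":0,"y":-0.002,"z":0,"twist":0},
    {"x":0,"y":-0.002,"z":0,"twist":0}
  ]
}}

```text
clock: 35.7
tcp_pos: [0.4995, -0.1144, 0.0189]
tcp_rot: [0.84, 0.541, 0.012, 0.044]
ft_force: [-0.2, 0.4, -0.2]
opening: 0.0003
```

```bash
python3 ang.py
```

```text
t 35.7 tool ang rad 1.1438 L 0.12400833618971922 d 0.019619360500758066 z 0.0189 F normal -0.33 F along 0.25 moment 0.036 T [0.   0.08 0.04]
handle ang 1.1342805938888252
```

Call:
{"op": "step_arm", "data": {
  "commands": [
    {"x":0,"y":-0.0015,"z":0,"twist":0},
    {"x":0,"y":-0.0015,"z":0,"twist":0}
  ]
}}

```text
clock: 35.95
tcp_pos: [0.4988, -0.1141, 0.0188]
tcp_rot: [0.84, 0.541, 0.012, 0.044]
ft_force: [-0.8, -0.1, -0.3]
opening: -0.0001
```

```bash
python3 ang.py
```

```text
t 35.95 tool ang rad 1.1438 L 0.12401705259591864 d 0.018831276326007822 z 0.0188 F normal -0.65 F along -0.45 moment 0.088 T [ 0.04  0.05 -0.04]
handle ang 1.1279210790227014
```

Call:
{"op": "step_arm", "data": {
  "commands": [
    {"x":0,"y":-0.001,"z":0,"twist":0},
    {"x":0,"y":-0.001,"z":0,"twist":0}
  ]
}}

```text
clock: 36.2
tcp_pos: [0.4983, -0.1138, 0.0188]
tcp_rot: [0.84, 0.541, 0.012, 0.044]
ft_force: [-0.6, 0.6, -0.2]
opening: -0.0004
```

```bash
python3 ang.py
```

```text
t 36.2 tool ang rad 1.1438 L 0.12399767158265061 d 0.018304851009003368 z 0.0188 F normal -0.81 F along 0.33 moment 0.094 T [0.02 0.05 0.01]
handle ang 1.1236486840723925
```

Call:
{"op": "step_arm", "data": {
  "commands": [
    {"x":0,"y":-0.0015,"z":0,"twist":0},
    {"x":0,"y":-0.0015,"z":0,"twist":0}
  ]
}}

```text
clock: 36.45
tcp_pos: [0.4976, -0.1136, 0.0187]
tcp_rot: [0.84, 0.541, 0.012, 0.044]
ft_force: [0.0, -0.7, -0.3]
opening: 0.0001
```

```bash
python3 ang.py
```

```text
t 36.45 tool ang rad 1.1438 L 0.12403559845403532 d 0.01753368076585057 z 0.0187 F normal 0.33 F along -0.63 moment -0.03 T [ 0.14  0.07 -0.  ]
handle ang 1.1173907389525282
```

Call:
{"op": "step_arm", "data": {
  "commands": [
    {"x":0,"y":-0.0015,"z":0,"twist":0},
    {"x":0,"y":-0.0015,"z":0,"twist":0}
  ]
}}

```text
clock: 36.7
tcp_pos: [0.497, -0.1133, 0.0187]
tcp_rot: [0.84, 0.541, 0.012, 0.044]
ft_force: [0.7, 0.4, -0.5]
opening: -0.0004
```

```bash
python3 ang.py
```

```text
t 36.7 tool ang rad 1.1438 L 0.12399019050261191 d 0.01690274898588187 z 0.0187 F normal 0.5 F along 0.67 moment -0.073 T [-0.1  -0.11  0.02]
handle ang 1.112312507373704
```

Call:
{"op": "step_arm", "data": {
  "commands": [
    {"x":0,"y":-0.0015,"z":0,"twist":0},
    {"x":0,"y":-0.0015,"z":0,"twist":0}
  ]
}}

```text
clock: 36.95
tcp_pos: [0.4966, -0.113, 0.0188]
tcp_rot: [0.84, 0.541, 0.013, 0.044]
ft_force: [2.7, -1.8, -1.2]
opening: -0.0001
```

```bash
python3 ang.py
```

```text
t 36.95 tool ang rad 1.1437 L 0.12400075420346134 d 0.016387103601024407 z 0.0188 F normal 3.21 F along -0.51 moment -0.39 T [-0.19 -0.47  0.  ]
handle ang 1.1080404779682513
```

Call:
{"op": "step_arm", "data": {
  "commands": [
    {"x":0,"y":-0.0015,"z":0,"twist":0},
    {"x":0,"y":-0.0015,"z":0,"twist":0}
  ]
}}

```text
clock: 37.2
tcp_pos: [0.496, -0.1128, 0.0187]
tcp_rot: [0.84, 0.541, 0.013, 0.045]
ft_force: [3.7, -2.3, -1.7]
opening: -0.0002
```

```bash
python3 ang.py
```

```text
t 37.2 tool ang rad 1.1437 L 0.12403580485505257 d 0.015825032452224264 z 0.0187 F normal 4.3 F along -0.59 moment -0.524 T [-0.32 -0.59 -0.  ]
handle ang 1.103434678643297
```

Call:
{"op": "step_arm", "data": {
  "commands": [
    {"x":0,"y":0.004,"z":0,"twist":0},
    {"x":0,"y":0.004,"z":0,"twist":0}
  ]
}}

```text
clock: 37.45
tcp_pos: [0.4976, -0.1136, 0.0188]
tcp_rot: [0.84, 0.541, 0.012, 0.044]
ft_force: [-0.3, -0.1, 0.6]
opening: -0.0001
```

```bash
python3 ang.py
```

```text
t 37.45 tool ang rad 1.1437 L 0.1240335011054401 d 0.01754002864927597 z 0.0188 F normal -0.23 F along -0.22 moment 0.032 T [0.03 0.08 0.07]
handle ang 1.117347872770893
```

Call:
{"op": "step_arm", "data": {
  "commands": [
    {"x":0,"y":-0.002,"z":0,"twist":0},
    {"x":0,"y":-0.002,"z":0,"twist":0}
  ]
}}

```text
clock: 37.7
tcp_pos: [0.4967, -0.1132, 0.0187]
tcp_rot: [0.84, 0.541, 0.012, 0.044]
ft_force: [2.2, -0.5, -1.6]
opening: 0.0
```

```bash
python3 ang.py
```

```text
t 37.7 tool ang rad 1.1437 L 0.12404600737226404 d 0.01656084908562573 z 0.0187 F normal 2.23 F along 0.44 moment -0.284 T [-0.14 -0.26 -0.06]
handle ang 1.1094645086494022
```

Call:
{"op": "step_arm", "data": {
  "commands": [
    {"x":0,"y":-0.001,"z":0,"twist":0},
    {"x":0,"y":-0.001,"z":0,"twist":0}
  ]
}}

```text
clock: 37.95
tcp_pos: [0.4964, -0.113, 0.0187]
tcp_rot: [0.84, 0.541, 0.013, 0.044]
ft_force: [2.0, -1.7, -2.0]
opening: -0.0001
```

```bash
python3 ang.py
```

```text
t 37.95 tool ang rad 1.1437 L 0.12402695152104137 d 0.01623210695034885 z 0.0187 F normal 2.56 F along -0.69 moment -0.306 T [-0.24 -0.46 -0.03]
handle ang 1.1067354718516549
```

```bash
python3 -c "
from h import *
to((.5068,-.0252,.06),65.5)
to((.5068,-.0252,.034),65.5)
"
```

```text
t 37.95 pos [ 0.4964 -0.113   0.0187] ang 65.53 tilt [ 0.069 -0.061 -0.996] F [ 2.04 -1.68 -1.96] T [-0.24 -0.46 -0.03]
cmd xyz [ 0.1662 -0.0459 -0.0914] twist 0.0002
t 37.95 pos [ 0.4964 -0.113   0.0187] ang 65.53 tilt [ 0.069 -0.061 -0.996] F [ 2.04 -1.68 -1.96] T [-0.24 -0.46 -0.03]
cmd xyz [ 0.1676 -0.0505 -0.0396] twist 0.0002
```

Call:
{"op": "step_arm", "data": {
  "commands": [
    {"x":0,"y":0.015,"z":0,"twist":0},
    {"x":0,"y":0.02,"z":-0.06,"twist":0},
    {"x":0.03,"y":0.01,"z":-0.12,"twist":0},
    {"x":0.13,"y":-0.04,"z":-0.12,"twist":0},
    {"x":0.1662,"y":-0.0459,"z":-0.1,"twist":0},
    {"x":0.167,"y":-0.049,"z":-0.06,"twist":0},
    {"x":0.1676,"y":-0.0505,"z":-0.042,"twist":0},
    {"x":0.1676,"y":-0.0505,"z":-0.0405,"twist":0}
  ]
}}

```text
clock: 38.95
tcp_pos: [0.5063, -0.0255, 0.0335]
tcp_rot: [0.84, 0.541, 0.012, 0.044]
ft_force: [0.5, 0.6, 0.5]
opening: 0.0002
```

```bash
python3 -c "
from h import *
to((.5068,-.0252,.030),65.5)
s=snap('scene','l')
cv2.imwrite('pics/l1.png',cv2.resize(s['img'][200:350,200:350],None,fx=3.8,fy=3.8,interpolation=cv2.INTER_CUBIC)[:,:,::-1])
"
```

```text
t 38.95 pos [ 0.5063 -0.0255  0.0335] ang 65.5 tilt [ 0.067 -0.061 -0.996] F [0.55 0.61 0.49] T [ 0.06  0.05 -0.02]
cmd xyz [0.0012 0.     0.0071] twist 0.0
```

View pics/l1.png

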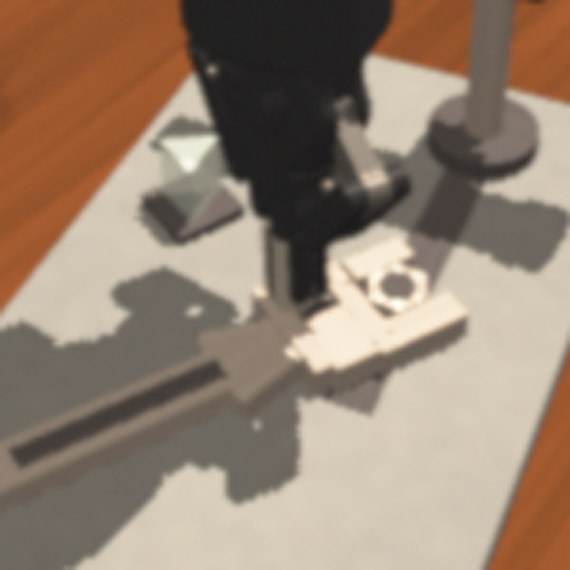

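Call:
{"op": "step_arm", "data": {
  "commands": [
    {"x":0.001,"y":0,"z":0.004,"twist":0},
    {"x":0.001,"y":0,"z":0.006,"twist":0},
    {"x":0.001,"y":0,"z":0.006,"twist":0}
  ]
}}

```text
clock: 39.38
tcp_pos: [0.5072, -0.0254, 0.0314]
tcp_rot: [0.84, 0.541, 0.012, 0.044]
ft_force: [0.2, 0.2, -0.0]
opening: 0.0001
```

Call:
{"op": "step_arm", "data": {
  "commands": [
    {"x":0,"y":0,"z":0.002,"twist":0},
    {"x":0,"y":0,"z":0.002,"twist":0}
  ]
}}

```text
clock: 39.62
tcp_pos: [0.5074, -0.0254, 0.0306]
tcp_rot: [0.84, 0.541, 0.012, 0.044]
ft_force: [-0.1, -0.4, 2.0]
opening: -0.0004
```

Call:
{"op": "step_arm", "data": {
  "commands": [
    {"x":0.001,"y":0,"z":0.0022,"twist":0},
    {"x":0.004,"y":0,"z":0.0024,"twist":0},
    {"x":0.008,"y":0,"z":0.0025,"twist":0}
  ]
}}

```text
clock: 40.0
tcp_pos: [0.5088, -0.0227, 0.0304]
tcp_rot: [0.84, 0.541, 0.012, 0.045]
ft_force: [-8.2, -5.1, 15.1]
opening: -0.0001
```

```bash
python3 -c "
from h import *
to((.5068,-.0252,.030),65.5)"
```

```text
t 40.0 pos [ 0.5088 -0.0227  0.0304] ang 65.45 tilt [ 0.069 -0.063 -0.996] F [-8.16 -5.11 15.06] T [-1.13  1.67 -0.13]
cmd xyz [-0.0062 -0.0017  0.0008] twist -0.0003
```

Call:
{"op": "step_arm", "data": {
  "commands": [
    {"x":0.004,"y":-0.0006,"z":0.0014,"twist":0},
    {"x":0.008,"y":-0.0008,"z":0.0014,"twist":0}
  ]
}}

```text
clock: 40.25
tcp_pos: [0.5106, -0.0195, 0.0306]
tcp_rot: [0.84, 0.54, 0.012, 0.046]
ft_force: [-2.3, -2.7, 7.4]
opening: -0.0
```

```bash
python3 -c "
from h import *
to((.5068,-.0252,.030),65.5)"
```

```text
t 40.25 pos [ 0.5106 -0.0195  0.0306] ang 65.41 tilt [ 0.07  -0.065 -0.995] F [-2.33 -2.67  7.39] T [-0.51  0.3  -0.11]
cmd xyz [-0.0134 -0.0024  0.0014] twist -0.0005
```

Call:
{"op": "step_arm", "data": {
  "commands": [
    {"x":0.004,"y":-0.0006,"z":0.002,"twist":0},
    {"x":0.008,"y":-0.0008,"z":0.002,"twist":0}
  ]
}}

```text
clock: 40.5
tcp_pos: [0.5126, -0.0163, 0.0305]
tcp_rot: [0.84, 0.54, 0.012, 0.047]
ft_force: [-1.1, -2.3, 8.9]
opening: -0.0001
```

```bash
python3 -c "
from h import *
to((.5068,-.0252,.030),65.5)"
```

```text
t 40.5 pos [ 0.5126 -0.0163  0.0305] ang 65.38 tilt [ 0.072 -0.066 -0.995] F [-1.09 -2.28  8.95] T [-0.56  0.2  -0.06]
cmd xyz [-0.0209 -0.0033  0.0013] twist -0.0007
```

Call:
{"op": "step_arm", "data": {
  "commands": [
    {"x":0,"y":0,"z":-0.03,"twist":0},
    {"x":0,"y":0,"z":-0.12,"twist":0},
    {"x":-0.1,"y":0,"z":-0.2,"twist":0},
    {"x":-0.2,"y":0.0,"z":-0.2,"twist":0},
    {"x":-0.32,"y":0.0,"z":-0.2,"twist":0},
    {"x":-0.44,"y":0.0,"z":-0.2,"twist":0},
    {"x":-0.54,"y":0.0,"z":-0.2,"twist":0},
    {"x":-0.54,"y":0.0,"z":-0.2,"twist":0}
  ]
}}

```text
clock: 41.5
tcp_pos: [0.3916, -0.2575, 0.1391]
tcp_rot: [0.841, 0.538, 0.012, 0.048]
ft_force: [0.3, -0.1, 0.4]
opening: 0.0002
```

```bash
python3 look.py m 1.144; python3 - <<'E'
from gap import *
row=[]
for t,th in(('g',1.8195),('k',1.144),('m',1.144)):
    for n in('top','scene'): print(t,n,np.round(gap(t,n,th),2))
for t,th in(('k',1.144),('m',1.144)):
    for n,o in(('top',(.5315,.0061)),('scene',(.5343,.007))):
        s=dict(np.load(f'{t}_{n}.npz')); row.append(rect(s,th,o,x0=-.02,x1=.02,y0=-.02,y1=.02,sc=7000))
cv2.imwrite('pics/n2.png',np.vstack([np.hstack(row[:2]),np.hstack(row[2:])])[:,:,::-1])
E
```

```text
axis 1.1452760828293254 0.0019434733090461743 -0.1924493174066 | 1.1449041407065441 -0.0018275658287930448 -0.24014506064880253
g top [ 23.98 -26.91  50.88   0.84]
g scene [ 25.14 -25.74  50.88   0.59]
k top [ 24.41 -26.05  50.46   0.7 ]
k scene [ 25.3  -26.28  51.58   0.47]
m top [ 24.36 -25.94  50.31   0.76]
m scene [ 25.26 -26.26  51.52   0.27]
```

View pics/n2.png

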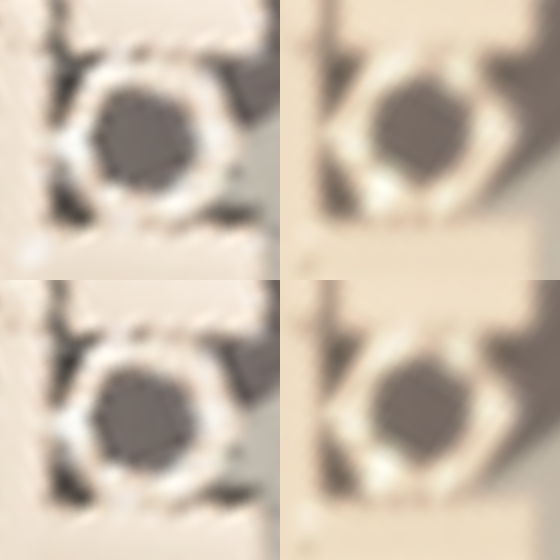

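View pics/m_top.png

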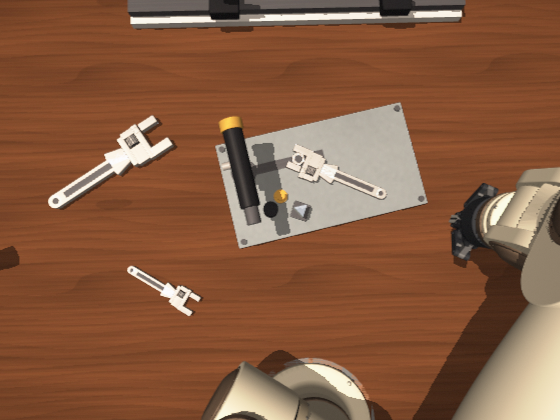

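```bash
python3 - <<'E'
from h import *
a=dict(np.load('a_top.npz'))['img'].astype(int);m=dict(np.load('m_top.npz'))['img'].astype(int)
d=abs(a-m).sum(2); print('diff near small things', d[185:225,258:316].max(), (d[185:225,258:316]>90).sum())
print(robot.sign_off())
E
```

```text
diff near small things 13 0
the job is handed in; nothing more can be done
None
```

The clamp nut is tight against its stop, and the wrench lies flat and snug on it. I handed the job in at about 41.6 s, with the arm clear of everything.

- **Closing the jaws:** I rolled the worm in several strokes, mostly at 5 to 12 N, until it no longer turned under the finger. The highest press I read was 17.9 N, above the 7 to 12 N working range but under the 28 N limit. In the pictures the jaws closed by about 6.2 mm.
- **Tightening:** I pushed the side of the handle clockwise to the stop. Pressing again raised the moment to about 0.52 N m, and the handle sprang back to the same place when I let go. I took that as the nut being tight.
- **Forces while swinging:** The hardest push I read was about 0.57 N m, in mid-swing before the nut was tight.
- **Re-check of the worm:** A last closing rub after tightening slipped and left the jaw width unchanged. It briefly pressed 15 N.
- **Last pictures:** The jaws sit against both flats, and the eyepiece, prism and locking ring show no change from the first picture.

Three checks did not agree cleanly:
- **Nut angle:** The handle direction in the pictures gives about 0.63 rad, against 0.62 for the stop. That is within my calibration error and the play in the jaws.
- **Jaw width after the swing:** One camera showed the jaws about 0.6 mm narrower than before the swing and the other about 0.6 mm wider. On average they were unchanged.
- **Force drop near the stop:** On the first approach to the stop the push force fell suddenly, and I never found out why. The repeat push afterwards felt like a normal stop.

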